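# Change the vial rack under a fraction collector's bridge

### The job

Change the racks on the fraction collector: slide its little stop gate fully open, draw the rack full of vials out from under the dispensing bridge, keeping it upright, and set it down gently on the white bench mat, centred and lengthwise. Then slide the empty rack down the same lane, grip fin trailing, under the bridge until it is fully home against the back stop, and slide the gate fully shut behind it. Do not knock the bridge, and leave the bottle and beaker alone.

Things in the scene. Friction and masses are not known exactly. Their poses are not given: they have to be found in the camera images.
- collector: Bench-top fraction collector, fixed. Grey metal deck 8 mm thick, x -190 to +95, y -110 to +110 mm. Origin: bench level, under the centre of a rack that is fully home. The lane runs along its x axis over the deck top (z 8); racks go in towards +x. Back stop face at x +76 (a home rack's far end is at +75).
- lane_mouth (a point): Centre of the lane's mouth on the deck top (collector x -35, y 0, z 8). In front of it the deck is open and flat. Two steel rails, tops at z 28, splay in like a funnel from 85 mm apart here to 70 mm apart at collector x -5, then run parallel, 70 mm apart, to the back stop at x +76.
- bridge: Blue-grey dispensing bridge across the lane, fixed to the collector, same origin and axes as collector. Beam from x +20 to +75, underside at z 68 (60 above the deck), top at z 102, y -79 to +79; legs at |y| 57 to 79. A small head on its middle (x +34 to +70, y -20 to +20) reaches z 148. A low control box stands beside it on the deck at y -107 to -85.
- gate (a joint): Stop gate, slides along the collector's +y: 0 m = shut (across the lane, just in front of a home rack), 0.05 m = fully open (clear of the lane). It stays where it is left; about 1.5 N moves it. Starts shut or nearly so.
- gate_knob (a point): Top centre of the gate's upright round black knob, 16 mm diameter, gripped part from z 44 to z 78 above the bench, with a 12 mm stem below. It stands at collector x -85, y +45 when shut and y +95 when open. The steel blade (8 mm thick in x, z 10 to 30) reaches from the knob 55 mm towards collector -y.
- full_rack: Grey vial rack holding 12 capped amber vials, starts home in the lane. Body 150 (x) x 64 (y) x 34 mm high; vial tops at z 52, in x 0 to +66. Origin: centre of its underside. Upright grip fin at x -50: 10 mm thick in x, 40 mm wide in y, from z 34 to z 91. +x end goes in first under the bridge. 0.28 kg.
- full_rack_grip (a point): Top centre of the full rack's grip fin, 91 mm above the rack's underside, at rack x -50.
- empty_rack: Empty grey vial rack of the same body and grip fin, with 12 dark holes and no vials (top at z 34), 0.2 kg. Stands on the bench to one side of the collector. Origin: centre of its underside; +x end (away from the fin) goes in first.
- empty_rack_grip (a point): Top centre of the empty rack's grip fin, 91 mm above the rack's underside, at rack x -50.
- mat: White bench mat, fixed, 240 (x, its length) x 160 (y) x 3 mm thick, to the other side of the collector. Origin: centre of its underside.
- bottle: Bystander: amber bottle, 70 mm diameter, 130 mm tall. Origin: centre of its underside.
- beaker: Bystander: clear plastic beaker, 64 mm diameter, 70 mm tall. Origin: centre of its underside.
Things that resemble listed ones, but are neither listed nor needed, are in the scene too. What is shaped like the full_rack but yellow is not meant. Leave any red look-alike of the empty_rack alone.

How it is judged:
By the outcome, as a careful person would: the job done as asked, in the order asked, and still so for the second after the job is handed in, with the robot touching nothing.
It also fails if it takes over 67 s, if anything falls off the work surface, if the arm or the gripper's body presses on something with over 40 N, if the wrist force passes 120 N, or if a joint passes its speed limit or range.

### The arm

A 6-joint arm with a two-finger parallel gripper is mounted at the origin on the work surface. World frame = base frame: x ahead of the robot, y to its left, z up, the work surface at z = 0. Lengths are in m, angles in degrees, forces in N, time in s.
With the tool pointing down it reaches from about 0.325 to 0.9 m from the base axis. Payload 3.5 kg.
Tool frame: the origin (TCP) lies on the front face of the gripper's body, between the roots of the fingers; the fingertips stand 73 mm ahead of it and the grasp point (between the pads) lies 54 mm ahead of it; z points along the fingers, y is the line along which they close (so a half turn about z gives the same grasp; the last joint's range is limited). The gripper opens to 85 mm and grips with 20 to 120 N. Pads are 22 mm wide; open, the fingers measure 114 mm over their backs; the gripper's body (76 mm by 85 mm) begins 54 mm behind the grasp point. The pads swing forward as they close: fully open they stand 13 mm farther back than shut.
Start: joints at [-72.789, 15.837, -1.513, 72.651, 0, 84.076], TCP at [0.246, -0.575, 0.304] pointing down, gripper open.
Joint ranges: [-178.77, 178.77], [-48.84, 107.48], [-61.69, 71.31], [-111.58, 123.2], [-90, 87.43], [-180, 180]. Speed limits (degrees/s): [147.25, 147.25, 180, 180, 180, 180].

### API

Orientations are given as [roll, pitch, yaw] about the fixed x, y, z axes, in that order (R = Rz(yaw) Ry(pitch) Rx(roll)).
In Python, from plant import arm, optics, hand_in, spot_in, regions_of, landmark_of gives the robot as it stands.
- The arm moves only by the tool play_rows, never from a script. Its argument "deltas" is a list of rows, each an object of numbers: "dx", "dy", "dz": the shift along the tool's x, y, z as a fraction of full scale; "rx", "ry", "rz": the turn, a rotation vector about the tool's x, y, z as a fraction of full scale. A call has exactly 5 rows; each row is the pose to reach, as a shift and turn from the pose commanded when the call began, along the tool's axes at that moment, turning the shorter way round; what a row does not reach only later rows make up. Full scale, the value 1, is 30 cm for a shift and 2 pi rad for a turn. A row lasts 1/10 s, in which the tool goes at most 50 mm and 8.59 degrees, less where a joint would pass 70% of its speed; a pose out of reach is approached as far as the arm can. A call with a number of a shift or a turn outside -1 to 1 is refused whole. A call with a gripper value outside its range is refused whole. "hand" is the opening, from 0 (shut) to 1 (fully open), set as the call begins (left out, the last holds). The fingers move at their own pace and stop on an object; "force" is the grip in N (left out, the last holds). Time passes only in rows, so rows that repeat a pose let the fingers close, or fill a call up. It gives the time, the measured TCP pose, the force, the opening and the grip force at its end, in the units of the state.
- arm.state(): the state, without advancing time (a new reading comes with each control period).
- optics.camera(name): name is "scene" or "side" or "wrist"; returns a dict with "frame" (420x560x3 uint8, red, green, blue), "vfov" (degrees; the focal length in pixels is half the picture's height over the tangent of half this angle, whatever the lens; pixels are square), "cx", "cy" (the principal point, pixels), "dist" ([k1, k2, p1, p2, k3] as OpenCV has them; the pictures are not rectified), "R" (3x3) and "t" (3): a world point X has camera coordinates R X + t. Camera axes: x right, y down, z forward; pixel columns grow to the right and rows downward; lengths in m; the calibration is good to about 2 mm. A picture is of the moment at which its call begins. There is no depth.
- hand_in(): hands the job in; it is judged then, once.
Trained networks look in a picture, given as the dict that the camera call returned (one of the last four; its "shot" number tells which), for a name from the list of things; names that differ only in an ending like _2 or _b are one class to them, and where a whole thing is asked for, a point or a joint stands for the part that bears it (a point fixed in the world has none). Each returns a list of dicts, best first, with "conf" (0 to 1); they miss things now and then, are a little off and sometimes report something else, mostly with a low value. They report only what shows in the picture. A call takes as long as a camera call. They do not tell look-alikes from the thing itself.
- spot_in(picture, target): "xy" ([column, row] as shares, 0 to 1, of the picture: columns of its width, rows of its height, amid what is visible of it).
- regions_of(picture, target): "region" (420x560 bool, what is visible of it) and "xy" ([column, row] as shares, 0 to 1, of the picture: columns of its width, rows of its height, amid what is visible of it).
- landmark_of(picture, target): "xy" ([column, row] as shares, 0 to 1, of the picture: columns of its width, rows of its height: a listed point, or the origin of a listed thing).
The state is a dict: "time_s": time; "q": joint angles; "joint_velocities": joint speeds; "joint_torque": joint torques, N m; "position": TCP position; "orientation": TCP orientation; "contact_force": force on the tool from outside, world axes, zero at the start; "torque": the same for the moment, N m; "opening": opening from 0.0 (shut) to 1.0 (fully open); "grasp_force": force on a finger pad.
Only numpy, scipy, OpenCV 4.12 (cv2) and the standard library are available. Lean on these libraries where they do the work, as an engineer would, in place of code of your own. Each camera call takes 0.05 s, during which the arm holds its last target. There are 200 camera calls.

## Working session

There is one attempt and no reset: what is moved stays moved. The work goes in short steps, Python scripts to look and compute and a tool call to move; the robot and the scene stay as the last step left them, time stands still between calls to the robot, and variables do not carry over. Pictures are saved under pics/ and viewed, at most 10 in all, crops included, and the job is handed in when it is done.

Besides the shell and the picture viewer there is one more tool, called after "Call:" as name(argument=value, ...), one argument or row to a line, values as JSON. play_rows: Moves the arm, as the interface text tells. Its arguments: {"type":"object","properties":{"deltas":{"type":"array","items":{"type":"object","properties":{"dx":{"type":"number"},"dy":{"type":"number"},"dz":{"type":"number"},"rx":{"type":"number"},"ry":{"type":"number"},"rz":{"type":"number"}}}},"hand":{"type":"number"},"force":{"type":"number"}},"required":["deltas"]}

```bash
mkdir -p pics; ls
cat > h.py <<'E'
import numpy as np, cv2, json
from plant import arm, optics, hand_in, spot_in, regions_of, landmark_of
def cam(n): return optics.camera(n)
def K(c):
    f=c['frame'].shape[0]/2/np.tan(np.radians(c['vfov'])/2)
    return np.array([[f,0,c['cx']],[0,f,c['cy']],[0,0,1.]])
def ray(c,xy):
    p=np.array([[[xy[0]*560,xy[1]*420]]],float)
    u=cv2.undistortPoints(p,K(c),np.array(c['dist'],float))[0,0]
    R=np.array(c['R']);t=np.array(c['t'])
    return -R.T@t, R.T@np.array([u[0],u[1],1.])
def atz(c,xy,z):
    o,d=ray(c,xy); return o+d*(z-o[2])/d[2]
def tri(obs):
    A=np.zeros((3,3));b=np.zeros(3);rs=[]
    for c,xy in obs:
        o,d=ray(c,xy);d=d/np.linalg.norm(d);P=np.eye(3)-np.outer(d,d);A+=P;b+=P@o;rs.append((P,o))
    X=np.linalg.solve(A,b); return X,[round(1000*float(np.linalg.norm(P@(X-o))),1) for P,o in rs]
def proj(c,X):
    X=np.atleast_2d(np.array(X,float))
    return cv2.projectPoints(X,cv2.Rodrigues(np.array(c['R']))[0],np.array(c['t'],float),K(c),np.array(c['dist'],float))[0][:,0]
def save(c,n): cv2.imwrite('pics/'+n+'.png',c['frame'][:,:,::-1])
E
python3 - <<'E'
from h import *
s=arm.state();print(s['time_s'],s['position'],s['orientation'],s['opening'])
ims=[]
for n in ['scene','side']:
    c=cam(n);save(c,n+'0');ims.append(c)
    R=np.array(c['R']);print(n,-R.T@np.array(c['t']),c['vfov'],c['dist'])
    for t in ['collector','lane_mouth','gate_knob','full_rack_grip','full_rack','empty_rack_grip','empty_rack','mat','bottle','beaker']:
        print(t,[(round(d['conf'],2),np.round(np.array(d['xy'])*[560,420],1).tolist()) for d in landmark_of(c,t)][:4])
E
```

```text
pics
0.0 [ 0.24538012 -0.57414709  0.3027382 ] [-1.79872336e+02 -1.33016622e-02  2.31375232e+01] 1.0004817206836063
scene [1.25766604 0.12245419 1.11840794] 46.1376879987175 [-0.15663672  0.          0.          0.          0.        ]
collector [(0.96, [288.4, 239.9])]
lane_mouth [(0.81, [295.7, 227.1])]
gate_knob [(0.6, [321.1, 202.3])]
full_rack_grip [(0.95, [296.9, 199.7]), (0.66, [290.8, 280.8])]
full_rack [(0.71, [290.3, 315.4]), (0.63, [289.3, 235.7])]
empty_rack_grip [(0.85, [219.2, 132.4]), (0.83, [152.0, 160.0])]
empty_rack [(0.66, [151.1, 171.7]), (0.62, [220.0, 166.3]), (0.4, [288.6, 235.0])]
mat [(0.77, [421.7, 237.6]), (0.21, [321.6, 202.3])]
bottle [(0.92, [379.2, 303.1]), (0.19, [295.4, 200.6])]
beaker [(0.78, [180.8, 253.5])]
side [0.36457403 0.61289989 0.96974377] 54.31141747010252 [-0.03752306  0.          0.          0.          0.        ]
collector [(0.83, [267.3, 238.3])]
lane_mouth [(0.65, [276.3, 240.9])]
gate_knob [(0.55, [286.0, 245.7])]
full_rack_grip [(0.92, [284.5, 224.0]), (0.6, [206.4, 216.0])]
full_rack [(0.92, [193.5, 233.9]), (0.73, [264.3, 237.2])]
empty_rack_grip [(0.97, [371.4, 169.5]), (0.73, [334.8, 133.8])]
empty_rack [(0.97, [342.1, 148.1]), (0.6, [346.9, 189.0])]
mat [(0.96, [254.0, 359.9])]
bottle [(0.55, [188.7, 304.1])]
beaker [(0.76, [262.7, 166.8])]
```

View pics/scene0.png

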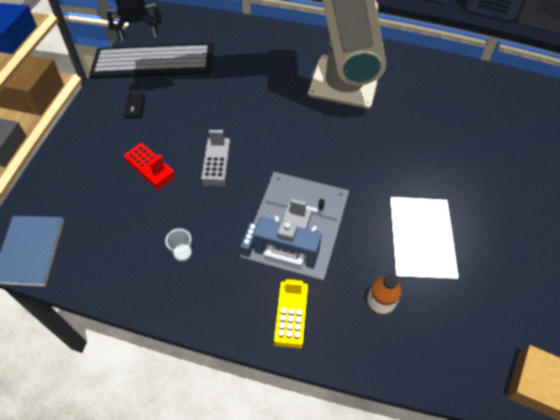

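View pics/side0.png

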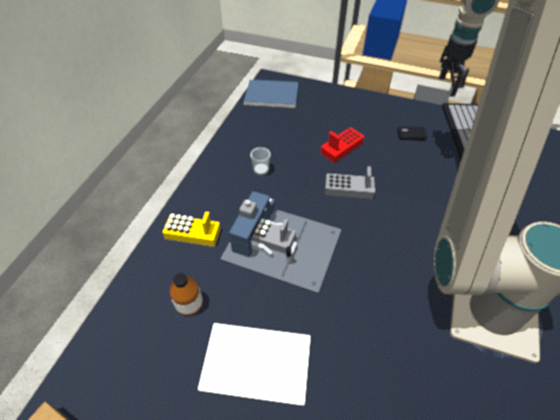

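The full rack's fin is at scene (297,201) under the bridge, with the yellow look-alike at (290,312). The grey empty rack is at (216,160), with the red look-alike at (150,165). The knob is at (321,204), the mat at (423,237), the bottle at (384,296) and the beaker at (179,245). Next I'll measure these.

Run:
```python
from h import *
sc=cam('scene');sd=cam('side')
px=np.array([560,420.])
def near(l,p):
    l=[d for d in l if np.linalg.norm(np.array(d['xy'])*px-p)<14]
    return l[0]['xy'] if l else None
P={'lane_mouth':((296,227),(276,241)),'gate_knob':((321,203),(286,246)),'full_rack_grip':((297,200),(284,224)),'empty_rack_grip':((219,132),(371,170)),'empty_rack':((220,166),(347,189)),'collector':((288,240),(267,238)),'mat':((422,238),(254,360)),'bottle':((379,303),(188,304)),'beaker':((181,253),(263,167))}
for t,(a,b) in P.items():
    x=near(landmark_of(sc,t),a);y=near(landmark_of(sd,t),b)
    if x is not None and y is not None:
        X,r=tri([(sc,x),(sd,y)]);print(t,np.round(X*1000,1),r)
    else: print(t,'miss',x,y)
for t,z in [('mat',.003),('collector',.008)]:
    for c in (sc,sd):
        r=regions_of(c,t)
        if not r: continue
        m=r[0]['region'].astype(np.uint8)
        cs,_=cv2.findContours(m,cv2.RETR_EXTERNAL,cv2.CHAIN_APPROX_NONE)
        k=max(cs,key=cv2.contourArea)[:,0]
        W=np.array([atz(c,((p[0]+.5)/560,(p[1]+.5)/420),z)[:2]*1000 for p in k],np.float32)
        print(t,r[0]['conf'],cv2.minAreaRect(W))
        a=cv2.approxPolyDP(W.reshape(-1,1,2),15,True)[:,0];print(a.round().tolist())
# crops
a=cv2.resize(sc['frame'][170:290,230:370],None,fx=4,fy=4,interpolation=3)
cv2.imwrite('pics/crop.png',a[:,:,::-1])
```

```text
lane_mouth [593.2  -8.3  -1.4] [0.0, 0.0]
gate_knob [546.3  45.7  76.1] [0.3, 0.3]
full_rack_grip [578.3 -20.8  96.4] [0.1, 0.1]
empty_rack_grip [ 403.9 -296.5  102.4] [8.0, 8.0]
empty_rack [ 460.6 -273.3   21.9] [2.1, 2.1]
collector [623.3 -15.5  -2.2] [1.0, 1.0]
mat [525.4 318.1 -13.8] [5.2, 5.2]
bottle [742.2 236.2 -17.4] [2.5, 2.5]
beaker [ 744.2 -293.6  -19.4] [4.6, 4.6]
mat 0.81 ((529.052734375, 321.7095947265625), (240.89028930664062, 161.49099731445312), 12.703237533569336)
[[431.0, 223.0], [662.0, 271.0], [627.0, 420.0], [398.0, 372.0]]
mat 0.97 ((524.2625122070312, 321.9443359375), (241.26580810546875, 160.16339111328125), 12.549206733703613)
[[657.0, 274.0], [619.0, 422.0], [391.0, 368.0], [430.0, 221.0]]
collector 0.6 ((584.2368774414062, -16.034515380859375), (229.4786376953125, 288.0931396484375), 88.59941864013672)
[[443.0, -117.0], [722.0, -124.0], [726.0, 91.0], [449.0, 101.0]]
```

View pics/crop.png

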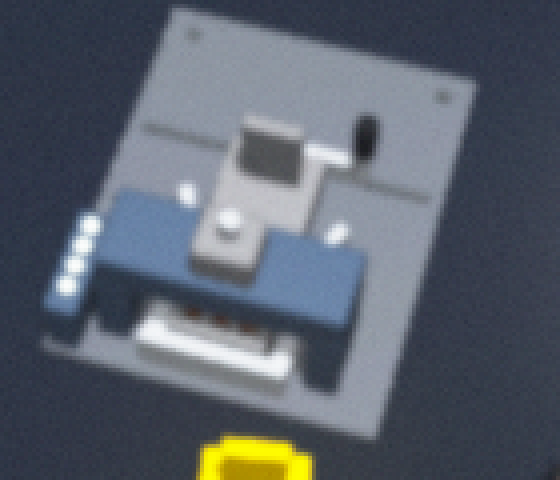

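The crop confirms the grey full rack: its fin is at crop (270,155), the amber vials sit under the blue bridge, and the black gate knob is at (367,135). The yellow rack is outside the collector. The measured heights agree (knob 76 mm, fin 96 mm against 99 expected). I'll go there with the wrist camera.

```bash
cat >> h.py <<'E'
from scipy.spatial.transform import Rotation as Ro
def plan(targets,rot=None,step=.045,cur=None):
    """targets: list of (x,y,z,yaw[,step]); prints calls"""
    s=arm.state(); p=np.array(s['position']);R=Ro.from_euler('xyz',s['orientation'],degrees=True)
    for T in targets:
        st=T[4] if len(T)>4 else step
        q=np.array(T[:3]);Rt=Ro.from_euler('xyz',[180,0,T[3]],degrees=True)
        rv=(R.inv()*Rt).as_rotvec();d=q-p
        n=int(np.ceil(max(np.linalg.norm(d)/st,np.degrees(np.linalg.norm(rv))/8,1)))
        pos=[p+d*(i+1)/n for i in range(n)];rs=[R*Ro.from_rotvec(rv*(i+1)/n) for i in range(n)]
        while len(pos)%5: pos.append(pos[-1]);rs.append(rs[-1])
        for k in range(0,len(pos),5):
            rows=[]
            for i in range(k,k+5):
                a=R.inv().apply(pos[i]-p)/.3;b=(R.inv()*rs[i]).as_rotvec()/2/np.pi
                rows.append({n_:round(float(v),4) for n_,v in zip(['dx','dy','dz','rx','ry','rz'],list(a)+list(b)) if abs(v)>2e-4})
            print(json.dumps(rows).replace(' ',''))
            p=pos[k+4];R=rs[k+4]
        print('--')
E
python3 - <<'E'
from h import *
c=cam('wrist');s=arm.state()
R=np.array(c['R']);C=-R.T@np.array(c['t'])
T=Ro.from_euler('xyz',s['orientation'],degrees=True).as_matrix()
print('cam in tool',T.T@(C-s['position']),'axes',(T.T@R.T).round(2).tolist(),c['vfov'])
plan([(.55,-.01,.36,88)])
E
```

```text
cam in tool [ 0.08147937 -0.00092709 -0.07031648] axes [[0.0, -0.95, -0.32], [1.0, 0.0, 0.0], [-0.0, -0.32, 0.95]] 70.18679881002163
[{"dx":0.1115,"dy":-0.0888,"dz":-0.0125,"rz":-0.012},{"dx":0.223,"dy":-0.1776,"dz":-0.0249,"rz":-0.024},{"dx":0.3346,"dy":-0.2665,"dz":-0.0374,"rz":-0.036},{"dx":0.4461,"dy":-0.3553,"dz":-0.0498,"rz":-0.048},{"dx":0.5576,"dy":-0.4441,"dz":-0.0623,"rz":-0.0601}]
[{"dx":0.1364,"dy":-0.0415,"dz":-0.0125,"rz":-0.012},{"dx":0.2728,"dy":-0.083,"dz":-0.0249,"rz":-0.024},{"dx":0.4092,"dy":-0.1244,"dz":-0.0374,"rz":-0.036},{"dx":0.5456,"dy":-0.1659,"dz":-0.0498,"rz":-0.048},{"dx":0.682,"dy":-0.2074,"dz":-0.0623,"rz":-0.0601}]
[{"dx":0.1421,"dy":0.0117,"dz":-0.0125,"rz":-0.012},{"dx":0.2842,"dy":0.0234,"dz":-0.0249,"rz":-0.024},{"dx":0.4263,"dy":0.0351,"dz":-0.0374,"rz":-0.036},{"dx":0.5684,"dy":0.0468,"dz":-0.0499,"rz":-0.048},{"dx":0.7104,"dy":0.0585,"dz":-0.0623,"rz":-0.0601}]
--
```

Call:
play_rows(
  deltas=[
    {"dx": 0.11,"dy": -0.09,"dz": -0.012,"rz": -0.012},
    {"dx": 0.22,"dy": -0.18,"dz": -0.025,"rz": -0.024},
    {"dx": 0.33,"dy": -0.27,"dz": -0.037,"rz": -0.036},
    {"dx": 0.45,"dy": -0.355,"dz": -0.05,"rz": -0.048},
    {"dx": 0.56,"dy": -0.445,"dz": -0.062,"rz": -0.06},
  ],
  hand=0.5,
  force=20,
)

```text
schema error: expected keys dx, dy, dz, rx, ry, rz
```

Call:
play_rows(
  deltas=[
    {"dx": 0.136,"dy": -0.041,"dz": -0.012,"rz": -0.012},
    {"dx": 0.27,"dy": -0.083,"dz": -0.025,"rz": -0.024},
    {"dx": 0.41,"dy": -0.124,"dz": -0.037,"rz": -0.036},
    {"dx": 0.545,"dy": -0.166,"dz": -0.05,"rz": -0.048},
    {"dx": 0.68,"dy": -0.207,"dz": -0.062,"rz": -0.06},
  ],
)

```text
schema error: expected keys dx, dy, dz, rx, ry, rz
```

Call:
play_rows(
  deltas=[
    {"dx": 0.142,"dy": 0.012,"dz": -0.012,"rz": -0.012},
    {"dx": 0.284,"dy": 0.023,"dz": -0.025,"rz": -0.024},
    {"dx": 0.426,"dy": 0.035,"dz": -0.037,"rz": -0.036},
    {"dx": 0.568,"dy": 0.047,"dz": -0.05,"rz": -0.048},
    {"dx": 0.71,"dy": 0.058,"dz": -0.062,"rz": -0.06},
  ],
)

```text
schema error: expected keys dx, dy, dz, rx, ry, rz
```

Run:
```python
from h import *
c=cam('wrist');save(c,'w1');s=arm.state();print(s['time_s'],s['position'],s['orientation'])
px=[560,420]
for t,z in [('gate_knob',.078),('full_rack_grip',.099),('lane_mouth',.008),('collector',0)]:
    for d in landmark_of(c,t)[:2]: print(t,round(d['conf'],2),(np.array(d['xy'])*px).round(1),(atz(c,d['xy'],z)*1000).round(1))
r=regions_of(c,'collector')
if r:
    m=r[0]['region'].astype(np.uint8);k=max(cv2.findContours(m,0,1)[0],key=cv2.contourArea)[:,0]
    W=np.array([atz(c,((p[0]+.5)/560,(p[1]+.5)/420),.008)[:2]*1000 for p in k],np.float32)
    print(cv2.minAreaRect(W),cv2.approxPolyDP(W.reshape(-1,1,2),12,True)[:,0].round().tolist())
```

```text
2.4 [ 0.24553079 -0.57474416  0.303927  ] [1.79999398e+02 3.51525925e-04 2.31316849e+01]
```

View pics/w1.png

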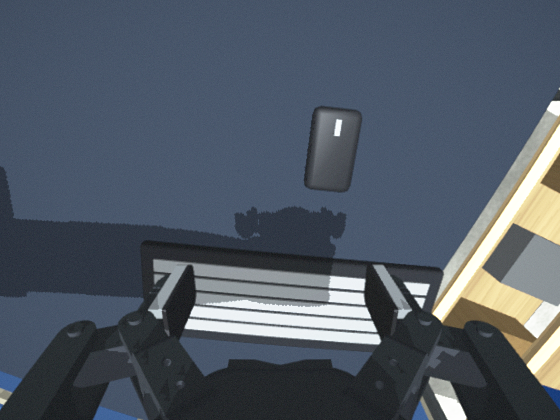

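The picture shows only the keyboard and mouse: the moves were refused because all six keys are required. Repeating them with every key.

Call:
play_rows(
  deltas=[
    {"dx": 0.11,"dy": -0.09,"dz": -0.012,"rx": 0,"ry": 0,"rz": -0.012},
    {"dx": 0.22,"dy": -0.18,"dz": -0.025,"rx": 0,"ry": 0,"rz": -0.024},
    {"dx": 0.33,"dy": -0.27,"dz": -0.037,"rx": 0,"ry": 0,"rz": -0.036},
    {"dx": 0.45,"dy": -0.355,"dz": -0.05,"rx": 0,"ry": 0,"rz": -0.048},
    {"dx": 0.56,"dy": -0.445,"dz": -0.062,"rx": 0,"ry": 0,"rz": -0.06},
  ],
  hand=0.5,
  force=20,
)

```text
time_s: 3.15
position: [0.3483, -0.3845, 0.3228]
orientation: [180.0, -0.0, 44.9]
contact_force: [1.3, 0.5, -0.5]
opening: 0.497
grasp_force: 0.0
```

Call:
play_rows(
  deltas=[
    {"dx": 0.136,"dy": -0.041,"dz": -0.012,"rx": 0,"ry": 0,"rz": -0.012},
    {"dx": 0.27,"dy": -0.083,"dz": -0.025,"rx": 0,"ry": 0,"rz": -0.024},
    {"dx": 0.41,"dy": -0.124,"dz": -0.037,"rx": 0,"ry": 0,"rz": -0.036},
    {"dx": 0.545,"dy": -0.166,"dz": -0.05,"rx": 0,"ry": 0,"rz": -0.048},
    {"dx": 0.68,"dy": -0.207,"dz": -0.062,"rx": 0,"ry": 0,"rz": -0.06},
  ],
)

```text
time_s: 3.65
position: [0.4494, -0.1966, 0.3416]
orientation: [179.9, 0.0, 66.5]
contact_force: [0.5, 0.6, -0.4]
opening: 0.5
grasp_force: 0.0
```

Call:
play_rows(
  deltas=[
    {"dx": 0.142,"dy": 0.012,"dz": -0.012,"rx": 0,"ry": 0,"rz": -0.012},
    {"dx": 0.284,"dy": 0.023,"dz": -0.025,"rx": 0,"ry": 0,"rz": -0.024},
    {"dx": 0.426,"dy": 0.035,"dz": -0.037,"rx": 0,"ry": 0,"rz": -0.036},
    {"dx": 0.568,"dy": 0.047,"dz": -0.05,"rx": 0,"ry": 0,"rz": -0.048},
    {"dx": 0.71,"dy": 0.058,"dz": -0.062,"rx": 0,"ry": 0,"rz": -0.06},
  ],
)

```text
time_s: 4.15
position: [0.5508, -0.0084, 0.3601]
orientation: [180.0, 0.0, 88.1]
contact_force: [0.5, 0.5, 0.4]
opening: 0.499
grasp_force: 0.0
```

```bash
sed -i 's/ if abs(v)>2e-4}/}/' h.py
cat > m.py <<'E'
from h import *
c=cam('wrist');save(c,'w2');s=arm.state();print(s['time_s'],s['position'],s['orientation'])
px=[560,420]
for t,z in [('gate_knob',.078),('full_rack_grip',.099),('lane_mouth',.008),('collector',0)]:
    for d in landmark_of(c,t)[:2]: print(t,round(d['conf'],2),(np.array(d['xy'])*px).round(1),(atz(c,d['xy'],z)*1000).round(1))
r=regions_of(c,'collector')
if r:
    m=r[0]['region'].astype(np.uint8);k=max(cv2.findContours(m,0,1)[0],key=cv2.contourArea)[:,0]
    W=np.array([atz(c,((p[0]+.5)/560,(p[1]+.5)/420),.008)[:2]*1000 for p in k],np.float32)
    print(cv2.minAreaRect(W),cv2.approxPolyDP(W.reshape(-1,1,2),12,True)[:,0].round().tolist())
E
python3 m.py
```

```text
4.2 [ 0.55364373 -0.00387265  0.36063228] [179.73773331  -0.2693207   88.5158513 ]
gate_knob 0.82 [272.8 136. ] [543.7  42.   78. ]
full_rack_grip 0.79 [486.  138.6] [782.2  35.5  99. ]
full_rack_grip 0.77 [300.8 185.7] [574.  -12.8  99. ]
collector 0.28 [300.5 186.4] [580.  -39.9   0. ]
collector 0.22 [273.8 134.7] [543.2  36.6   0. ]
((593.4786987304688, -24.115318298339844), (241.00633239746094, 319.51593017578125), 88.17620849609375) [[722.0, 89.0], [441.0, 98.0], [434.0, -116.0], [638.0, -123.0], [656.0, -146.0], [734.0, -149.0], [752.0, -43.0], [743.0, 54.0], [722.0, 61.0]]
```

View pics/w2.png

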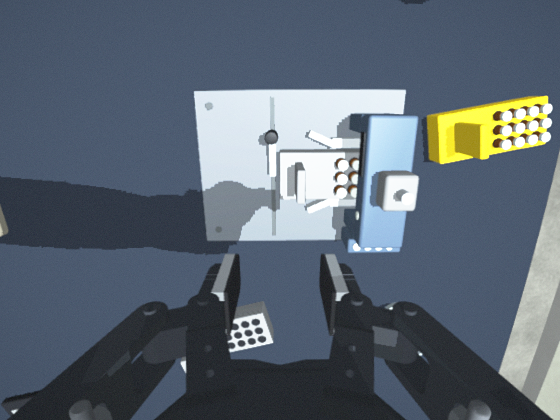

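The wrist view at pixels: the knob is at (272,136), the full rack's fin at (300,185), the deck corners at (195,92), (405,90) and (207,241), and the yellow look-alike to the right at (490,130). From these, the collector origin is about (625,-15) mm with a yaw of about -1.85°. The gate starts about 8 mm open. Going to the knob.

Run:
```python
from h import *
plan([(.5445,.0425,.20,88.15),(.5445,.0425,.118,88.15,.03)])
```

```text
[{"dx":0.0442,"dy":-0.006,"dz":0.1329,"rx":-0.0,"ry":0.0,"rz":-0.0002},{"dx":0.0884,"dy":-0.0119,"dz":0.2659,"rx":-0.0001,"ry":0.0,"rz":-0.0004},{"dx":0.1325,"dy":-0.0179,"dz":0.3988,"rx":-0.0001,"ry":0.0,"rz":-0.0006},{"dx":0.1767,"dy":-0.0238,"dz":0.5317,"rx":-0.0001,"ry":0.0001,"rz":-0.0007},{"dx":0.1767,"dy":-0.0238,"dz":0.5317,"rx":-0.0001,"ry":0.0001,"rz":-0.0007}]
--
[{"dx":-0.0,"dy":-0.0,"dz":0.0911,"rx":-0.0,"ry":-0.0,"rz":-0.0},{"dx":-0.0,"dy":-0.0,"dz":0.1822,"rx":-0.0,"ry":-0.0,"rz":-0.0},{"dx":-0.0,"dy":-0.0,"dz":0.2733,"rx":-0.0,"ry":-0.0,"rz":-0.0},{"dx":-0.0,"dy":-0.0,"dz":0.2733,"rx":-0.0,"ry":-0.0,"rz":-0.0},{"dx":-0.0,"dy":-0.0,"dz":0.2733,"rx":-0.0,"ry":-0.0,"rz":-0.0}]
--
```

Call:
play_rows(
  deltas=[
    {"dx": 0.044,"dy": -0.006,"dz": 0.133,"rx": 0,"ry": 0,"rz": 0},
    {"dx": 0.088,"dy": -0.012,"dz": 0.266,"rx": 0,"ry": 0,"rz": 0},
    {"dx": 0.132,"dy": -0.018,"dz": 0.399,"rx": 0,"ry": 0,"rz": 0},
    {"dx": 0.177,"dy": -0.024,"dz": 0.532,"rx": 0,"ry": 0,"rz": 0},
    {"dx": 0.177,"dy": -0.024,"dz": 0.532,"rx": 0,"ry": 0,"rz": 0},
  ],
)

```text
time_s: 4.95
position: [0.5395, 0.0429, 0.1943]
orientation: [-179.3, -0.0, 87.9]
contact_force: [-1.3, -0.4, -1.0]
opening: 0.497
grasp_force: 0.0
```

Call:
play_rows(
  deltas=[
    {"dx": 0,"dy": 0,"dz": 0.09,"rx": 0,"ry": 0,"rz": 0},
    {"dx": 0,"dy": 0,"dz": 0.18,"rx": 0,"ry": 0,"rz": 0},
    {"dx": 0,"dy": 0,"dz": 0.273,"rx": 0,"ry": 0,"rz": 0},
    {"dx": 0,"dy": 0,"dz": 0.273,"rx": 0,"ry": 0,"rz": 0},
    {"dx": 0,"dy": 0,"dz": 0.273,"rx": 0,"ry": 0,"rz": 0},
  ],
)

```text
time_s: 5.45
position: [0.5457, 0.0421, 0.1197]
orientation: [179.9, 0.0, 87.8]
contact_force: [-1.0, -0.8, 0.1]
opening: 0.498
grasp_force: 0.0
```

Call:
play_rows(
  deltas=[
    {"dx": 0,"dy": 0,"dz": 0,"rx": 0,"ry": 0,"rz": 0},
    {"dx": 0,"dy": 0,"dz": 0,"rx": 0,"ry": 0,"rz": 0},
    {"dx": 0,"dy": 0,"dz": 0,"rx": 0,"ry": 0,"rz": 0},
    {"dx": 0,"dy": 0,"dz": 0,"rx": 0,"ry": 0,"rz": 0},
    {"dx": 0,"dy": 0,"dz": 0,"rx": 0,"ry": 0,"rz": 0},
  ],
  hand=0,
  force=20,
)

```text
time_s: 5.95
position: [0.543, 0.0429, 0.1201]
orientation: [-179.8, 0.1, 87.9]
contact_force: [-8.7, -0.4, 9.8]
opening: 0.179
grasp_force: 21.3
```

Gripped (opening 15 mm, knob 16 mm). Sliding the gate open.

Call:
play_rows(
  deltas=[
    {"dx": 0.025,"dy": 0,"dz": 0,"rx": 0,"ry": 0,"rz": 0},
    {"dx": 0.05,"dy": 0,"dz": 0,"rx": 0,"ry": 0,"rz": 0},
    {"dx": 0.075,"dy": 0,"dz": 0,"rx": 0,"ry": 0,"rz": 0},
    {"dx": 0.1,"dy": 0,"dz": 0,"rx": 0,"ry": 0,"rz": 0},
    {"dx": 0.12,"dy": 0,"dz": 0,"rx": 0,"ry": 0,"rz": 0},
  ],
)

```text
time_s: 6.45
position: [0.544, 0.0791, 0.1201]
orientation: [-179.8, 0.1, 87.9]
contact_force: [-8.9, -1.5, 9.4]
opening: 0.175
grasp_force: 21.4
```

Call:
play_rows(
  deltas=[
    {"dx": 0.01,"dy": 0,"dz": 0,"rx": 0,"ry": 0,"rz": 0},
    {"dx": 0.02,"dy": 0,"dz": 0,"rx": 0,"ry": 0,"rz": 0},
    {"dx": 0.025,"dy": 0,"dz": 0,"rx": 0,"ry": 0,"rz": 0},
    {"dx": 0.03,"dy": 0,"dz": 0,"rx": 0,"ry": 0,"rz": 0},
    {"dx": 0.03,"dy": 0,"dz": 0,"rx": 0,"ry": 0,"rz": 0},
  ],
)

```text
time_s: 6.95
position: [0.5442, 0.0859, 0.1201]
orientation: [-179.7, 0.4, 87.9]
contact_force: [-9.3, -8.4, 11.4]
opening: 0.178
grasp_force: 21.5
```

The stop is felt (-8.4 N), so the gate is open. Release, then on to the full rack's fin.

Call:
play_rows(
  deltas=[
    {"dx": -0.005,"dy": 0,"dz": 0,"rx": 0,"ry": 0,"rz": 0},
    {"dx": -0.005,"dy": 0,"dz": 0,"rx": 0,"ry": 0,"rz": 0},
    {"dx": -0.005,"dy": 0,"dz": 0,"rx": 0,"ry": 0,"rz": 0},
    {"dx": -0.005,"dy": 0,"dz": -0.05,"rx": 0,"ry": 0,"rz": 0},
    {"dx": -0.005,"dy": 0,"dz": -0.18,"rx": 0,"ry": 0,"rz": 0},
  ],
  hand=0.45,
)

```text
time_s: 7.45
position: [0.5438, 0.0867, 0.1695]
orientation: [-179.6, 0.0, 87.9]
contact_force: [0.2, -0.2, 1.1]
opening: 0.45
grasp_force: 0.0
```

Call:
play_rows(
  deltas=[
    {"dx": 0,"dy": 0,"dz": -0.1,"rx": 0,"ry": 0,"rz": 0},
    {"dx": 0,"dy": 0,"dz": -0.1,"rx": 0,"ry": 0,"rz": 0},
    {"dx": 0,"dy": 0,"dz": -0.1,"rx": 0,"ry": 0,"rz": 0},
    {"dx": 0,"dy": 0,"dz": -0.1,"rx": 0,"ry": 0,"rz": 0},
    {"dx": 0,"dy": 0,"dz": -0.1,"rx": 0,"ry": 0,"rz": 0},
  ],
)

```text
time_s: 7.95
position: [0.5454, 0.0866, 0.2006]
orientation: [-179.8, 0.0, 87.9]
contact_force: [0.4, -0.6, 0.1]
opening: 0.451
grasp_force: 0.0
```

Run:
```python
from h import *
c=cam('scene');s=arm.state();print(s['time_s'],s['position'],s['orientation'])
for d in landmark_of(c,'gate_knob')[:2]: print(round(d['conf'],2),(atz(c,d['xy'],.078)*1000).round(1))
plan([(.575,-.0125,.20,88.15),(.575,-.0125,.132,88.15,.03)])
```

```text
8.0 [0.54553065 0.0866272  0.20071083] [-1.79834117e+02  9.56783991e-03  8.79390083e+01]
0.59 [550.9  83.6  78. ]
[{"dx":-0.1089,"dy":0.0365,"dz":0.0008,"rx":-0.0001,"ry":0.0,"rz":-0.0002},{"dx":-0.2178,"dy":0.0731,"dz":0.0017,"rx":-0.0003,"ry":0.0,"rz":-0.0004},{"dx":-0.3267,"dy":0.1096,"dz":0.0025,"rx":-0.0004,"ry":0.0,"rz":-0.0006},{"dx":-0.3267,"dy":0.1096,"dz":0.0025,"rx":-0.0004,"ry":0.0,"rz":-0.0006},{"dx":-0.3267,"dy":0.1096,"dz":0.0025,"rx":-0.0004,"ry":0.0,"rz":-0.0006}]
--
[{"dx":-0.0,"dy":-0.0,"dz":0.0756,"rx":0.0,"ry":0.0,"rz":0.0},{"dx":-0.0,"dy":-0.0,"dz":0.1511,"rx":0.0,"ry":0.0,"rz":0.0},{"dx":-0.0,"dy":-0.0,"dz":0.2267,"rx":0.0,"ry":0.0,"rz":0.0},{"dx":-0.0,"dy":-0.0,"dz":0.2267,"rx":0.0,"ry":0.0,"rz":0.0},{"dx":-0.0,"dy":-0.0,"dz":0.2267,"rx":0.0,"ry":0.0,"rz":0.0}]
--
```

Call:
play_rows(
  deltas=[
    {"dx": -0.11,"dy": 0.036,"dz": 0,"rx": 0,"ry": 0,"rz": 0},
    {"dx": -0.22,"dy": 0.073,"dz": 0,"rx": 0,"ry": 0,"rz": 0},
    {"dx": -0.327,"dy": 0.11,"dz": 0,"rx": 0,"ry": 0,"rz": 0},
    {"dx": -0.327,"dy": 0.11,"dz": 0,"rx": 0,"ry": 0,"rz": 0},
    {"dx": -0.327,"dy": 0.11,"dz": 0,"rx": 0,"ry": 0,"rz": 0},
  ],
)

```text
time_s: 8.55
position: [0.5757, -0.0131, 0.2015]
orientation: [-179.9, -0.0, 87.8]
contact_force: [-0.6, 0.4, 0.2]
opening: 0.452
grasp_force: 0.0
```

Call:
play_rows(
  deltas=[
    {"dx": 0,"dy": 0,"dz": 0.075,"rx": 0,"ry": 0,"rz": 0},
    {"dx": 0,"dy": 0,"dz": 0.15,"rx": 0,"ry": 0,"rz": 0},
    {"dx": 0,"dy": 0,"dz": 0.227,"rx": 0,"ry": 0,"rz": 0},
    {"dx": 0,"dy": 0,"dz": 0.227,"rx": 0,"ry": 0,"rz": 0},
    {"dx": 0,"dy": 0,"dz": 0.227,"rx": 0,"ry": 0,"rz": 0},
  ],
)

```text
time_s: 9.05
position: [0.5751, -0.0116, 0.1337]
orientation: [-179.9, -0.0, 88.0]
contact_force: [0.7, -0.2, -0.5]
opening: 0.444
grasp_force: 0.0
```

Call:
play_rows(
  deltas=[
    {"dx": 0,"dy": 0,"dz": 0,"rx": 0,"ry": 0,"rz": 0},
    {"dx": 0,"dy": 0,"dz": 0,"rx": 0,"ry": 0,"rz": 0},
    {"dx": 0,"dy": 0,"dz": 0,"rx": 0,"ry": 0,"rz": 0},
    {"dx": 0,"dy": 0,"dz": 0,"rx": 0,"ry": 0,"rz": 0},
    {"dx": 0,"dy": 0,"dz": 0,"rx": 0,"ry": 0,"rz": 0},
  ],
  hand=0,
  force=60,
)

```text
time_s: 9.55
position: [0.5768, -0.0125, 0.1357]
orientation: [179.9, -0.0, 87.9]
contact_force: [-1.6, 1.3, 6.4]
opening: 0.109
grasp_force: 59.6
```

Run:
```python
from h import *
s=arm.state();print(s['time_s'],s['position'],s['orientation'],s['contact_force'],s['opening'],s['torque'])
c=cam('wrist');save(c,'w3')
```

```text
9.55 [ 0.57684831 -0.01247749  0.13573587] [ 1.79866787e+02 -2.67752355e-02  8.79475655e+01] [-1.64578124  1.32556934  6.42480655] 0.10948770880472813 [0.22751139 0.38716462 0.00898781]
```

View pics/w3.png

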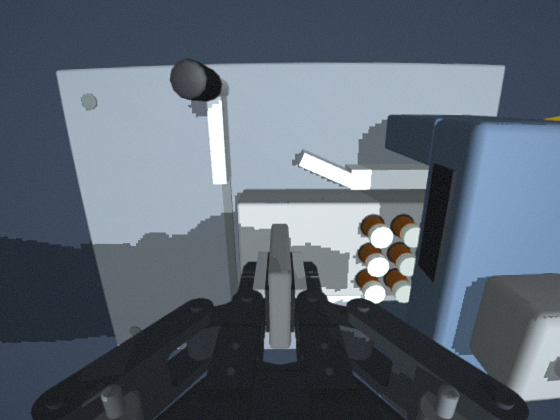

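The fin is gripped at (280,290). The open blade ends at (220,182), clear of the rack's side. Drawing out.

Call:
play_rows(
  deltas=[
    {"dx": 0,"dy": -0.01,"dz": 0,"rx": 0,"ry": 0,"rz": 0},
    {"dx": 0,"dy": -0.025,"dz": 0,"rx": 0,"ry": 0,"rz": 0},
    {"dx": 0,"dy": -0.05,"dz": 0,"rx": 0,"ry": 0,"rz": 0},
    {"dx": 0,"dy": -0.075,"dz": 0,"rx": 0,"ry": 0,"rz": 0},
    {"dx": 0,"dy": -0.1,"dz": 0,"rx": 0,"ry": 0,"rz": 0},
  ],
)

```text
time_s: 10.1
position: [0.5481, -0.0119, 0.1359]
orientation: [179.6, 0.0, 87.9]
contact_force: [9.6, 0.4, 6.2]
opening: 0.104
grasp_force: 59.4
```

Call:
play_rows(
  deltas=[
    {"dx": 0,"dy": -0.05,"dz": 0,"rx": 0,"ry": 0,"rz": 0},
    {"dx": 0,"dy": -0.1,"dz": 0,"rx": 0,"ry": 0,"rz": 0},
    {"dx": 0,"dy": -0.15,"dz": 0,"rx": 0,"ry": 0,"rz": 0},
    {"dx": 0,"dy": -0.2,"dz": 0,"rx": 0,"ry": 0,"rz": 0},
    {"dx": 0,"dy": -0.25,"dz": 0,"rx": 0,"ry": 0,"rz": 0},
  ],
)

```text
time_s: 10.6
position: [0.4727, -0.0092, 0.1357]
orientation: [179.7, 0.0, 87.9]
contact_force: [5.0, 0.6, 45.9]
opening: 0.108
grasp_force: 68.0
```

Call:
play_rows(
  deltas=[
    {"dx": 0,"dy": -0.03,"dz": 0,"rx": 0,"ry": 0,"rz": 0},
    {"dx": 0,"dy": -0.06,"dz": 0,"rx": 0,"ry": 0,"rz": 0},
    {"dx": 0,"dy": -0.08,"dz": 0,"rx": 0,"ry": 0,"rz": 0},
    {"dx": 0,"dy": -0.08,"dz": 0,"rx": 0,"ry": 0,"rz": 0},
    {"dx": 0,"dy": -0.08,"dz": 0,"rx": 0,"ry": 0,"rz": 0},
  ],
)

```text
time_s: 11.1
position: [0.4479, -0.0084, 0.1357]
orientation: [179.8, 0.1, 87.9]
contact_force: [0.6, -0.8, 12.3]
opening: 0.107
grasp_force: 61.6
```

Pulled out clear of the mouth (far end at about x -52). Lifting 100 mm, then moving halfway to look at the mat.

Call:
play_rows(
  deltas=[
    {"dx": 0,"dy": 0,"dz": -0.02,"rx": 0,"ry": 0,"rz": 0},
    {"dx": 0,"dy": 0,"dz": -0.08,"rx": 0,"ry": 0,"rz": 0},
    {"dx": 0,"dy": 0,"dz": -0.16,"rx": 0,"ry": 0,"rz": 0},
    {"dx": 0,"dy": 0,"dz": -0.25,"rx": 0,"ry": 0,"rz": 0},
    {"dx": 0,"dy": 0,"dz": -0.34,"rx": 0,"ry": 0,"rz": 0},
  ],
)

```text
time_s: 11.6
position: [0.4438, -0.0075, 0.2348]
orientation: [-179.6, -0.0, 87.9]
contact_force: [0.9, -0.0, -2.3]
opening: 0.108
grasp_force: 59.3
```

Call:
play_rows(
  deltas=[
    {"dx": 0.06,"dy": 0,"dz": 0,"rx": 0,"ry": 0,"rz": -0.008},
    {"dx": 0.15,"dy": 0,"dz": 0,"rx": 0,"ry": 0,"rz": -0.016},
    {"dx": 0.25,"dy": 0,"dz": 0,"rx": 0,"ry": 0,"rz": -0.024},
    {"dx": 0.33,"dy": 0,"dz": 0,"rx": 0,"ry": 0,"rz": -0.032},
    {"dx": 0.38,"dy": 0,"dz": 0,"rx": 0,"ry": 0,"rz": -0.04},
  ],
)

```text
time_s: 12.1
position: [0.448, 0.1071, 0.234]
orientation: [-179.6, -0.1, 102.5]
contact_force: [0.4, -0.4, -1.9]
opening: 0.107
grasp_force: 59.3
```

Call:
play_rows(
  deltas=[
    {"dx": 0,"dy": 0,"dz": 0,"rx": 0,"ry": 0,"rz": 0},
    {"dx": 0,"dy": 0,"dz": 0,"rx": 0,"ry": 0,"rz": 0},
    {"dx": 0,"dy": 0,"dz": 0,"rx": 0,"ry": 0,"rz": 0},
    {"dx": 0,"dy": 0,"dz": 0,"rx": 0,"ry": 0,"rz": 0},
    {"dx": 0,"dy": 0,"dz": 0,"rx": 0,"ry": 0,"rz": 0},
  ],
)

```text
time_s: 12.6
position: [0.451, 0.1053, 0.236]
orientation: [-180.0, 0.0, 102.3]
contact_force: [0.1, -0.9, -1.6]
opening: 0.109
grasp_force: 59.3
```

Run:
```python
from h import *
c=cam('wrist');save(c,'w4');s=arm.state();print(s['time_s'],s['position'],s['orientation'],s['contact_force'])
r=regions_of(c,'mat')
for q in r[:1]:
    k=max(cv2.findContours(q['region'].astype(np.uint8),0,1)[0],key=cv2.contourArea)[:,0]
    W=np.array([atz(c,((p[0]+.5)/560,(p[1]+.5)/420),.003)[:2]*1000 for p in k],np.float32)
    print(q['conf'],cv2.minAreaRect(W),cv2.approxPolyDP(W.reshape(-1,1,2),10,True)[:,0].round().tolist())
```

```text
12.65 [0.45110962 0.10543275 0.23607869] [-1.79985385e+02  5.50058996e-03  1.02268457e+02] [ 0.41510045 -0.00358331 -1.90244751]
0.8 ((535.536376953125, 271.5931701660156), (240.24354553222656, 67.2814712524414), 14.245882987976074) [[413.0, 275.0], [428.0, 217.0], [659.0, 269.0], [643.0, 334.0]]
```

View pics/w4.png

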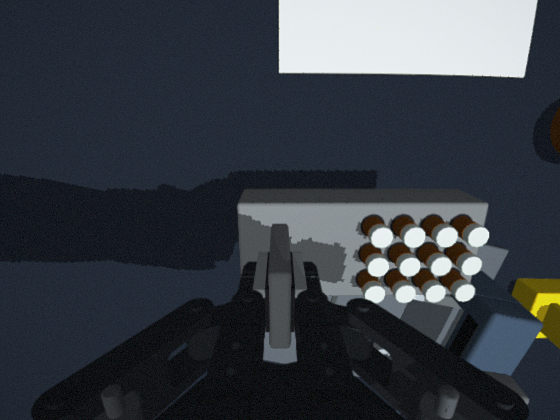

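The rack hangs level in the grip, and the mat's near edge runs from (279,73) to (525,77). The mat centre comes out at (526,321.5) mm with a yaw of 12.6°. Going to place.

Run:
```python
from h import *
plan([(.4772,.3106,.236,102.6,.035),(.4772,.3106,.145,102.6,.025)])
```

```text
[{"dx":0.1082,"dy":0.0384,"dz":0.0001,"rx":-0.0,"ry":0.0,"rz":-0.0001},{"dx":0.2165,"dy":0.0767,"dz":0.0001,"rx":-0.0,"ry":0.0,"rz":-0.0003},{"dx":0.3247,"dy":0.1151,"dz":0.0002,"rx":-0.0,"ry":0.0,"rz":-0.0004},{"dx":0.433,"dy":0.1535,"dz":0.0003,"rx":-0.0,"ry":0.0,"rz":-0.0006},{"dx":0.5412,"dy":0.1918,"dz":0.0004,"rx":-0.0,"ry":0.0,"rz":-0.0007}]
[{"dx":0.1081,"dy":0.0389,"dz":0.0001,"rx":-0.0,"ry":0.0,"rz":-0.0001},{"dx":0.1081,"dy":0.0389,"dz":0.0001,"rx":-0.0,"ry":0.0,"rz":-0.0001},{"dx":0.1081,"dy":0.0389,"dz":0.0001,"rx":-0.0,"ry":0.0,"rz":-0.0001},{"dx":0.1081,"dy":0.0389,"dz":0.0001,"rx":-0.0,"ry":0.0,"rz":-0.0001},{"dx":0.1081,"dy":0.0389,"dz":0.0001,"rx":-0.0,"ry":0.0,"rz":-0.0001}]
--
[{"dx":0.0,"dy":-0.0,"dz":0.0758,"rx":-0.0,"ry":0.0,"rz":0.0},{"dx":-0.0,"dy":-0.0,"dz":0.1517,"rx":-0.0,"ry":0.0,"rz":0.0},{"dx":-0.0,"dy":-0.0,"dz":0.2275,"rx":-0.0,"ry":0.0,"rz":0.0},{"dx":-0.0,"dy":-0.0,"dz":0.3033,"rx":-0.0,"ry":0.0,"rz":0.0},{"dx":-0.0,"dy":-0.0,"dz":0.3033,"rx":-0.0,"ry":0.0,"rz":0.0}]
--
```

Call:
play_rows(
  deltas=[
    {"dx": 0.108,"dy": 0.038,"dz": 0,"rx": 0,"ry": 0,"rz": 0},
    {"dx": 0.23,"dy": 0.08,"dz": 0,"rx": 0,"ry": 0,"rz": 0},
    {"dx": 0.37,"dy": 0.13,"dz": 0,"rx": 0,"ry": 0,"rz": 0},
    {"dx": 0.5,"dy": 0.18,"dz": 0,"rx": 0,"ry": 0,"rz": -0.0006},
    {"dx": 0.59,"dy": 0.21,"dz": 0,"rx": 0,"ry": 0,"rz": -0.0009},
  ],
)

```text
time_s: 13.2
position: [0.4755, 0.2948, 0.2363]
orientation: [179.9, -0.1, 102.7]
contact_force: [0.3, -0.5, -1.9]
opening: 0.107
grasp_force: 59.3
```

Call:
play_rows(
  deltas=[
    {"dx": 0.05,"dy": 0.018,"dz": 0,"rx": 0,"ry": 0,"rz": 0},
    {"dx": 0.06,"dy": 0.021,"dz": 0.06,"rx": 0,"ry": 0,"rz": 0},
    {"dx": 0.06,"dy": 0.021,"dz": 0.14,"rx": 0,"ry": 0,"rz": 0},
    {"dx": 0.06,"dy": 0.021,"dz": 0.22,"rx": 0,"ry": 0,"rz": 0},
    {"dx": 0.06,"dy": 0.021,"dz": 0.303,"rx": 0,"ry": 0,"rz": 0},
  ],
)

```text
time_s: 13.7
position: [0.4773, 0.3106, 0.1445]
orientation: [180.0, 0.0, 102.6]
contact_force: [-0.0, -0.7, -2.3]
opening: 0.112
grasp_force: 59.3
```

Call:
play_rows(
  deltas=[
    {"dx": 0,"dy": 0,"dz": 0.01,"rx": 0,"ry": 0,"rz": 0},
    {"dx": 0,"dy": 0,"dz": 0.02,"rx": 0,"ry": 0,"rz": 0},
    {"dx": 0,"dy": 0,"dz": 0.03,"rx": 0,"ry": 0,"rz": 0},
    {"dx": 0,"dy": 0,"dz": 0.035,"rx": 0,"ry": 0,"rz": 0},
    {"dx": 0,"dy": 0,"dz": 0.035,"rx": 0,"ry": 0,"rz": 0},
  ],
)

```text
time_s: 14.2
position: [0.4776, 0.3115, 0.1356]
orientation: [179.9, -0.0, 102.7]
contact_force: [0.7, 0.7, -2.4]
opening: 0.11
grasp_force: 59.3
```

Call:
play_rows(
  deltas=[
    {"dx": 0,"dy": 0,"dz": 0.002,"rx": 0,"ry": 0,"rz": 0},
    {"dx": 0,"dy": 0,"dz": 0.004,"rx": 0,"ry": 0,"rz": 0},
    {"dx": 0,"dy": 0,"dz": 0.006,"rx": 0,"ry": 0,"rz": 0},
    {"dx": 0,"dy": 0,"dz": 0.008,"rx": 0,"ry": 0,"rz": 0},
    {"dx": 0,"dy": 0,"dz": 0.01,"rx": 0,"ry": 0,"rz": 0},
  ],
)

```text
time_s: 14.7
position: [0.4771, 0.3113, 0.1317]
orientation: [-180.0, 0.0, 102.7]
contact_force: [0.4, 0.6, -2.0]
opening: 0.108
grasp_force: 59.3
```

Call:
play_rows(
  deltas=[
    {"dx": 0,"dy": 0,"dz": 0.001,"rx": 0,"ry": 0,"rz": 0},
    {"dx": 0,"dy": 0,"dz": 0.002,"rx": 0,"ry": 0,"rz": 0},
    {"dx": 0,"dy": 0,"dz": 0.003,"rx": 0,"ry": 0,"rz": 0},
    {"dx": 0,"dy": 0,"dz": 0.004,"rx": 0,"ry": 0,"rz": 0},
    {"dx": 0,"dy": 0,"dz": 0.006,"rx": 0,"ry": 0,"rz": 0},
  ],
)

```text
time_s: 15.2
position: [0.477, 0.3113, 0.1307]
orientation: [-180.0, 0.0, 102.7]
contact_force: [-3.9, -2.1, 8.6]
opening: 0.107
grasp_force: 60.7
```

Touched down (8.6 N). Releasing and rising.

Call:
play_rows(
  deltas=[
    {"dx": 0,"dy": 0,"dz": 0,"rx": 0,"ry": 0,"rz": 0},
    {"dx": 0,"dy": 0,"dz": 0,"rx": 0,"ry": 0,"rz": 0},
    {"dx": 0,"dy": 0,"dz": 0,"rx": 0,"ry": 0,"rz": 0},
    {"dx": 0,"dy": 0,"dz": -0.05,"rx": 0,"ry": 0,"rz": 0},
    {"dx": 0,"dy": 0,"dz": -0.15,"rx": 0,"ry": 0,"rz": 0},
  ],
  hand=0.45,
)

```text
time_s: 15.7
position: [0.4753, 0.3103, 0.1727]
orientation: [-179.7, 0.1, 102.7]
contact_force: [1.1, -0.7, -0.0]
opening: 0.454
grasp_force: 0.0
```

Call:
play_rows(
  deltas=[
    {"dx": 0,"dy": 0,"dz": -0.15,"rx": 0,"ry": 0,"rz": 0},
    {"dx": 0,"dy": 0,"dz": -0.3,"rx": 0,"ry": 0,"rz": 0},
    {"dx": 0,"dy": 0,"dz": -0.45,"rx": 0,"ry": 0,"rz": 0},
    {"dx": 0,"dy": 0,"dz": -0.55,"rx": 0,"ry": 0,"rz": 0},
    {"dx": 0,"dy": 0,"dz": -0.55,"rx": 0,"ry": 0,"rz": 0},
  ],
)

```text
time_s: 16.2
position: [0.4796, 0.3126, 0.3462]
orientation: [179.4, -0.2, 102.7]
contact_force: [0.5, -0.9, 0.9]
opening: 0.45
grasp_force: 0.0
```

Run:
```python
from h import *
c=cam('wrist');save(c,'w5');s=arm.state();print(s['time_s'],s['position'],s['orientation'],s['contact_force'])
for t,z in [('mat',.003),('full_rack',.037)]:
    r=regions_of(c,t)
    for q in r[:2]:
        k=max(cv2.findContours(q['region'].astype(np.uint8),0,1)[0],key=cv2.contourArea)[:,0]
        W=np.array([atz(c,((p[0]+.5)/560,(p[1]+.5)/420),z)[:2]*1000 for p in k],np.float32)
        print(t,q['conf'],cv2.minAreaRect(W))
sc=cam('scene');sd=cam('side')
E=[]
for nm,c in(('sc',sc),('sd',sd)):
    for d in landmark_of(c,'empty_rack_grip')[:3]:print(nm,'grip',round(d['conf'],2),(atz(c,d['xy'],.091)*1000).round(1))
    for d in landmark_of(c,'empty_rack')[:3]:print(nm,'org',round(d['conf'],2),(atz(c,d['xy'],.0)*1000).round(1))
plan([(.40,-.27,.30,90)])
```

```text
16.25 [0.47851522 0.31201172 0.34310091] [ 1.79627613e+02 -9.22475556e-02  1.02662710e+02] [ 0.2095642  -0.0415809  -0.18771343]
mat 0.79 ((525.3331298828125, 319.20916748046875), (240.4446563720703, 163.0711212158203), 12.465697288513184)
full_rack 0.75 ((875.4349365234375, 92.28741455078125), (19.75733184814453, 70.49459838867188), 60.87603759765625)
full_rack 0.59 ((526.1505737304688, 318.71002197265625), (150.1171112060547, 73.00659942626953), 12.725494384765625)
sc grip 0.89 [ 399.2 -290.7   91. ]
sc grip 0.72 [ 549.6 -422.    91. ]
sc org 0.94 [ 523.2 -463.8    0. ]
sc org 0.76 [ 454.  -273.3    0. ]
sd grip 0.93 [ 396.4 -310.5   91. ]
sd org 0.7 [ 457.7 -281.9   -0. ]
[{"dx":-0.131,"dy":-0.0481,"dz":0.0094,"rx":-0.0,"ry":0.0,"rz":0.0025},{"dx":-0.262,"dy":-0.0962,"dz":0.0187,"rx":-0.0001,"ry":0.0,"rz":0.005},{"dx":-0.3929,"dy":-0.1443,"dz":0.0281,"rx":-0.0001,"ry":0.0,"rz":0.0075},{"dx":-0.5239,"dy":-0.1924,"dz":0.0375,"rx":-0.0001,"ry":0.0,"rz":0.01},{"dx":-0.6549,"dy":-0.2404,"dz":0.0468,"rx":-0.0001,"ry":0.0,"rz":0.0126}]
[{"dx":-0.1344,"dy":-0.0376,"dz":0.0093,"rx":-0.0,"ry":0.0,"rz":0.0025},{"dx":-0.2687,"dy":-0.0753,"dz":0.0186,"rx":-0.0001,"ry":0.0,"rz":0.005},{"dx":-0.4031,"dy":-0.1129,"dz":0.0279,"rx":-0.0001,"ry":0.0,"rz":0.0075},{"dx":-0.5375,"dy":-0.1505,"dz":0.0371,"rx":-0.0001,"ry":0.0,"rz":0.01},{"dx":-0.6718,"dy":-0.1881,"dz":0.0464,"rx":-0.0001,"ry":0.0,"rz":0.0126}]
[{"dx":-0.1369,"dy":-0.0269,"dz":0.0092,"rx":-0.0,"ry":0.0,"rz":0.0025},{"dx":-0.2738,"dy":-0.0539,"dz":0.0184,"rx":-0.0001,"ry":0.0,"rz":0.005},{"dx":-0.4107,"dy":-0.0808,"dz":0.0277,"rx":-0.0001,"ry":0.0,"rz":0.0075},{"dx":-0.5477,"dy":-0.1077,"dz":0.0369,"rx":-0.0001,"ry":0.0,"rz":0.01},{"dx":-0.5477,"dy":-0.1077,"dz":0.0369,"rx":-0.0001,"ry":0.0,"rz":0.01}]
--
```

View pics/w5.png

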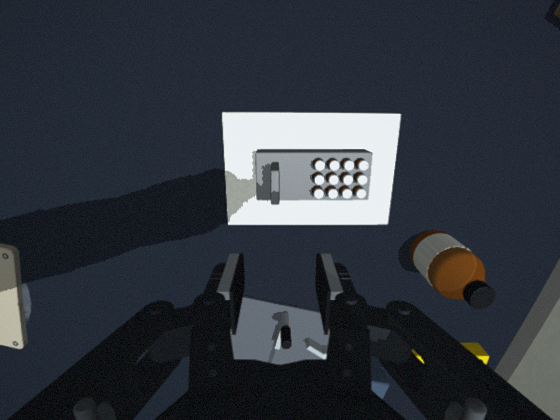

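The full rack lies at (526,319) at 12.7°, on the mat at (525,319) at 12.5°: centred and lengthwise, with the bottle untouched at (450,265). On to the empty rack.

Call:
play_rows(
  deltas=[
    {"dx": -0.14,"dy": -0.04,"dz": 0.005,"rx": 0,"ry": 0,"rz": 0},
    {"dx": -0.28,"dy": -0.08,"dz": 0.01,"rx": 0,"ry": 0,"rz": 0},
    {"dx": -0.42,"dy": -0.12,"dz": 0.015,"rx": 0,"ry": 0,"rz": 0},
    {"dx": -0.56,"dy": -0.16,"dz": 0.02,"rx": 0,"ry": 0,"rz": 0},
    {"dx": -0.7,"dy": -0.2,"dz": 0.025,"rx": 0,"ry": 0,"rz": 0},
  ],
)

```text
time_s: 17.15
position: [0.464, 0.0917, 0.3319]
orientation: [-180.0, 0.0, 102.7]
contact_force: [1.2, -0.5, 0.2]
opening: 0.451
grasp_force: 0.0
```

Call:
play_rows(
  deltas=[
    {"dx": -0.14,"dy": -0.04,"dz": 0.005,"rx": 0,"ry": 0,"rz": 0},
    {"dx": -0.28,"dy": -0.08,"dz": 0.01,"rx": 0,"ry": 0,"rz": 0},
    {"dx": -0.42,"dy": -0.12,"dz": 0.015,"rx": 0,"ry": 0,"rz": 0},
    {"dx": -0.56,"dy": -0.16,"dz": 0.02,"rx": 0,"ry": 0,"rz": 0},
    {"dx": -0.7,"dy": -0.2,"dz": 0.025,"rx": 0,"ry": 0,"rz": 0},
  ],
)

```text
time_s: 17.65
position: [0.4515, -0.1264, 0.3246]
orientation: [-180.0, -0.0, 102.7]
contact_force: [1.3, -0.6, -0.9]
opening: 0.447
grasp_force: 0.0
```

Call:
play_rows(
  deltas=[
    {"dx": -0.14,"dy": -0.04,"dz": 0.005,"rx": 0,"ry": 0,"rz": 0},
    {"dx": -0.28,"dy": -0.08,"dz": 0.01,"rx": 0,"ry": 0,"rz": 0},
    {"dx": -0.42,"dy": -0.12,"dz": 0.015,"rx": 0,"ry": 0,"rz": 0},
    {"dx": -0.56,"dy": -0.16,"dz": 0.02,"rx": 0,"ry": 0,"rz": 0},
    {"dx": -0.7,"dy": -0.2,"dz": 0.025,"rx": 0,"ry": 0,"rz": 0},
  ],
)

```text
time_s: 18.15
position: [0.439, -0.3446, 0.3168]
orientation: [-180.0, -0.0, 102.6]
contact_force: [0.6, -0.6, 0.2]
opening: 0.452
grasp_force: 0.0
```

Call:
play_rows(
  deltas=[
    {"dx": 0,"dy": 0,"dz": 0,"rx": 0,"ry": 0,"rz": 0},
    {"dx": 0,"dy": 0,"dz": 0,"rx": 0,"ry": 0,"rz": 0},
    {"dx": 0,"dy": 0,"dz": 0,"rx": 0,"ry": 0,"rz": 0},
    {"dx": 0,"dy": 0,"dz": 0,"rx": 0,"ry": 0,"rz": 0},
    {"dx": 0,"dy": 0,"dz": 0,"rx": 0,"ry": 0,"rz": 0},
  ],
)

```text
time_s: 18.65
position: [0.4397, -0.3416, 0.3176]
orientation: [180.0, -0.0, 102.8]
contact_force: [0.4, -0.2, 0.1]
opening: 0.451
grasp_force: 0.0
```

Run:
```python
from h import *
c=cam('wrist');save(c,'w6');s=arm.state();print(s['time_s'],s['position'],s['orientation'],s['contact_force'])
for q in regions_of(c,'empty_rack')[:2]:
        k=max(cv2.findContours(q['region'].astype(np.uint8),0,1)[0],key=cv2.contourArea)[:,0]
        W=np.array([atz(c,((p[0]+.5)/560,(p[1]+.5)/420),.034)[:2]*1000 for p in k],np.float32)
        print(q['conf'],cv2.minAreaRect(W),cv2.approxPolyDP(W.reshape(-1,1,2),8,True)[:,0].round().tolist())
for d in landmark_of(c,'empty_rack_grip')[:2]:print('grip',round(d['conf'],2),np.array(d['xy'])*[560,420],(atz(c,d['xy'],.091)*1000).round(1))
for d in landmark_of(c,'empty_rack')[:2]:print('org',round(d['conf'],2),(atz(c,d['xy'],.0)*1000).round(1))
```

```text
18.7 [ 0.43972739 -0.34178694  0.31759998] [1.79996896e+02 4.25852839e-03 1.02745866e+02] [-0.08426565 -0.10730016 -0.91249589]
0.87 ((450.0474853515625, -286.50347900390625), (150.1320343017578, 65.57859802246094), 13.537513732910156) [[514.0, -239.0], [372.0, -272.0], [385.0, -333.0], [529.0, -299.0]]
0.77 ((525.7042236328125, -467.5923767089844), (155.7181396484375, 101.56877899169922), 61.58020782470703) [[520.0, -378.0], [453.0, -500.0], [457.0, -518.0], [510.0, -546.0], [533.0, -507.0], [510.0, -428.0], [526.0, -424.0], [578.0, -467.0], [586.0, -462.0], [570.0, -438.0], [574.0, -408.0]]
grip 0.86 [351.904 276.486] [ 541.9 -422.3   91. ]
grip 0.83 [248.808 140.196] [ 398.  -298.1   91. ]
org 0.88 [ 451.7 -286.8    0. ]
org 0.59 [ 520.8 -470.3    0. ]
```

View pics/w6.png

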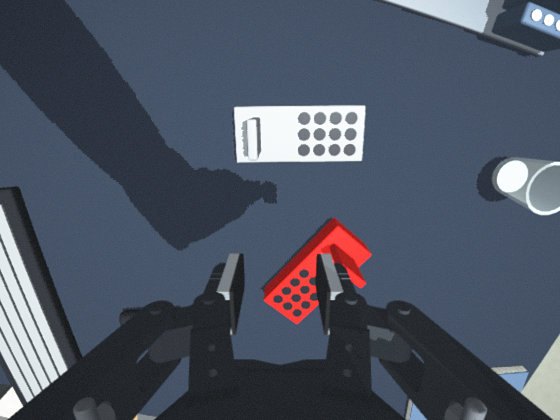

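The grey empty rack is at (300,134), its fin at (250,138) on the left. The red look-alike sits at (318,270) and the beaker at (525,180). The rack's centre is (450.5,-286.5) mm, its yaw 13.5°, and its size matches (150x65). Its fin is at (402,-298).

Run:
```python
from h import *
plan([(.402,-.298,.20,103.5,.03),(.402,-.298,.129,103.5,.03)])
```

```text
[{"dx":0.0344,"dy":-0.018,"dz":0.0784,"rx":0.0,"ry":0.0,"rz":-0.0004},{"dx":0.0687,"dy":-0.036,"dz":0.1568,"rx":0.0,"ry":0.0,"rz":-0.0009},{"dx":0.1031,"dy":-0.054,"dz":0.2352,"rx":0.0,"ry":0.0,"rz":-0.0013},{"dx":0.1374,"dy":-0.072,"dz":0.3136,"rx":0.0,"ry":0.0,"rz":-0.0018},{"dx":0.1718,"dy":-0.0901,"dz":0.392,"rx":0.0,"ry":0.0,"rz":-0.0022}]
--
[{"dx":-0.0,"dy":-0.0,"dz":0.0789,"rx":0.0,"ry":-0.0,"rz":-0.0},{"dx":-0.0,"dy":-0.0,"dz":0.1578,"rx":0.0,"ry":-0.0,"rz":-0.0},{"dx":-0.0,"dy":-0.0,"dz":0.2367,"rx":0.0,"ry":-0.0,"rz":-0.0},{"dx":-0.0,"dy":-0.0,"dz":0.2367,"rx":0.0,"ry":-0.0,"rz":-0.0},{"dx":-0.0,"dy":-0.0,"dz":0.2367,"rx":0.0,"ry":-0.0,"rz":-0.0}]
--
```

Call:
play_rows(
  deltas=[
    {"dx": 0.034,"dy": -0.018,"dz": 0.08,"rx": 0,"ry": 0,"rz": -0.0004},
    {"dx": 0.07,"dy": -0.036,"dz": 0.157,"rx": 0,"ry": 0,"rz": -0.0009},
    {"dx": 0.103,"dy": -0.054,"dz": 0.235,"rx": 0,"ry": 0,"rz": -0.0013},
    {"dx": 0.137,"dy": -0.072,"dz": 0.314,"rx": 0,"ry": 0,"rz": -0.0018},
    {"dx": 0.172,"dy": -0.09,"dz": 0.392,"rx": 0,"ry": 0,"rz": -0.0022},
  ],
)

```text
time_s: 19.35
position: [0.4017, -0.298, 0.1991]
orientation: [180.0, 0.0, 103.5]
contact_force: [0.6, -0.6, 0.1]
opening: 0.448
grasp_force: 0.0
```

Call:
play_rows(
  deltas=[
    {"dx": 0,"dy": 0,"dz": 0,"rx": 0,"ry": 0,"rz": 0},
    {"dx": 0,"dy": 0,"dz": 0.079,"rx": 0,"ry": 0,"rz": 0},
    {"dx": 0,"dy": 0,"dz": 0.158,"rx": 0,"ry": 0,"rz": 0},
    {"dx": 0,"dy": 0,"dz": 0.237,"rx": 0,"ry": 0,"rz": 0},
    {"dx": 0,"dy": 0,"dz": 0.237,"rx": 0,"ry": 0,"rz": 0},
  ],
)

```text
time_s: 19.85
position: [0.4011, -0.2977, 0.1272]
orientation: [-179.9, -0.2, 103.4]
contact_force: [-0.4, 0.5, -0.1]
opening: 0.446
grasp_force: 0.0
```

Call:
play_rows(
  deltas=[
    {"dx": 0,"dy": 0,"dz": 0,"rx": 0,"ry": 0,"rz": 0},
    {"dx": 0,"dy": 0,"dz": 0,"rx": 0,"ry": 0,"rz": 0},
    {"dx": 0,"dy": 0,"dz": 0,"rx": 0,"ry": 0,"rz": 0},
    {"dx": 0,"dy": 0,"dz": 0,"rx": 0,"ry": 0,"rz": 0},
    {"dx": 0,"dy": 0,"dz": 0,"rx": 0,"ry": 0,"rz": 0},
  ],
  hand=0,
  force=60,
)

```text
time_s: 20.35
position: [0.4032, -0.2998, 0.1307]
orientation: [179.9, 0.2, 103.4]
contact_force: [0.7, 0.0, 5.9]
opening: 0.107
grasp_force: 60.0
```

Call:
play_rows(
  deltas=[
    {"dx": 0,"dy": 0,"dz": -0.03,"rx": 0,"ry": 0,"rz": 0},
    {"dx": 0,"dy": 0,"dz": -0.1,"rx": 0,"ry": 0,"rz": 0},
    {"dx": 0,"dy": 0,"dz": -0.18,"rx": 0,"ry": 0,"rz": 0},
    {"dx": 0,"dy": 0,"dz": -0.27,"rx": 0,"ry": 0,"rz": 0},
    {"dx": 0,"dy": 0,"dz": -0.33,"rx": 0,"ry": 0,"rz": 0},
  ],
)

```text
time_s: 20.85
position: [0.4018, -0.2983, 0.2295]
orientation: [180.0, 0.0, 103.5]
contact_force: [-0.0, -0.7, -0.9]
opening: 0.11
grasp_force: 58.8
```

Run:
```python
from h import *
s=arm.state();print(s['time_s'],s['position'],s['orientation'],s['contact_force'],s['torque'])
```

```text
20.85 [ 0.40178114 -0.29831054  0.22952017] [1.79981386e+02 3.67575927e-02 1.03452918e+02] [-0.01499604 -0.72700187 -0.92659553] [-0.06365633  0.08470556  0.00992641]
```

Held and lifted. I'll turn to the lane's heading beside the lane and measure the deck edges once more from the wrist camera.

```bash
cat > deck.py <<'E'
from h import *
def deck(c,o=(625.4,-15.),yaw=-1.85):
    q=regions_of(c,'collector')
    if not q: print('none');return
    q=q[0]
    k=np.vstack(cv2.findContours(q['region'].astype(np.uint8),0,1)[0])[:,0]
    k=k[(k[:,0]>1)&(k[:,0]<558)&(k[:,1]>1)&(k[:,1]<418)]
    W=np.array([atz(c,((p[0]+.5)/560,(p[1]+.5)/420),.008)[:2]*1000 for p in k])
    a=np.radians(yaw);L=(W-o)@np.array([[np.cos(a),-np.sin(a)],[np.sin(a),np.cos(a)]])
    for nm,ax,v in(('+y',1,110),('-y',1,-110),('-x',0,-190),('+x',0,95)):
        m=abs(L[:,ax]-v)<9; t=1-ax; m&=(L[:,t]>(-180 if t==0 else -100))&(L[:,t]<(85 if t==0 else 100))
        if m.sum()<15: continue
        x,y=L[m,t],L[m,ax]
        for _ in range(3):
            p=np.polyfit(x,y,1);r=abs(y-np.polyval(p,x));g=r<max(2*np.median(r),.5);x,y=x[g],y[g]
        print(nm,'off at mid',round(np.polyval(p,(-47.5,0)[ax==0])-v,1),'slope deg',round(np.degrees(p[0]),2),len(x),x.min().round(),x.max().round())
E
python3 - <<'E'
from deck import *
print('scene');deck(cam('scene'));print('side');deck(cam('side'))
plan([(.445,-.11,.245,88.15,.04)])
E
```

```text
scene
+y off at mid 0.8 slope deg 0.08 50 -177.0 85.0
-y off at mid -0.7 slope deg -1.91 62 -176.0 75.0
-x off at mid 6.0 slope deg -0.07 48 -97.0 98.0
+x off at mid 5.1 slope deg -1.8 51 -100.0 96.0
side
+y off at mid 2.4 slope deg 0.68 62 -162.0 85.0
-y off at mid 1.7 slope deg 0.69 40 -175.0 14.0
-x off at mid -1.0 slope deg -0.16 39 -97.0 94.0
+x off at mid 3.9 slope deg -6.32 15 40.0 96.0
[{"dx":0.1152,"dy":0.0574,"dz":-0.0117,"rx":-0.0,"ry":-0.0,"rz":0.0085},{"dx":0.2304,"dy":0.1147,"dz":-0.0233,"rx":-0.0,"ry":-0.0,"rz":0.017},{"dx":0.3456,"dy":0.1721,"dz":-0.035,"rx":-0.0,"ry":-0.0,"rz":0.0255},{"dx":0.4608,"dy":0.2294,"dz":-0.0467,"rx":-0.0,"ry":-0.0,"rz":0.034},{"dx":0.576,"dy":0.2868,"dz":-0.0584,"rx":-0.0001,"ry":-0.0,"rz":0.0425}]
--
```

Call:
play_rows(
  deltas=[
    {"dx": 0.115,"dy": 0.057,"dz": -0.012,"rx": 0,"ry": 0,"rz": 0.0085},
    {"dx": 0.23,"dy": 0.115,"dz": -0.023,"rx": 0,"ry": 0,"rz": 0.017},
    {"dx": 0.345,"dy": 0.172,"dz": -0.035,"rx": 0,"ry": 0,"rz": 0.0255},
    {"dx": 0.46,"dy": 0.23,"dz": -0.047,"rx": 0,"ry": 0,"rz": 0.034},
    {"dx": 0.576,"dy": 0.287,"dz": -0.058,"rx": 0,"ry": 0,"rz": 0.0425},
  ],
)

```text
time_s: 21.55
position: [0.4442, -0.1084, 0.2432]
orientation: [-179.8, -0.1, 88.0]
contact_force: [0.1, 0.1, -1.6]
opening: 0.106
grasp_force: 59.1
```

Call:
play_rows(
  deltas=[
    {"dx": 0,"dy": 0,"dz": 0,"rx": 0,"ry": 0,"rz": 0},
    {"dx": 0,"dy": 0,"dz": 0,"rx": 0,"ry": 0,"rz": 0},
    {"dx": 0,"dy": 0,"dz": 0,"rx": 0,"ry": 0,"rz": 0},
    {"dx": 0,"dy": 0,"dz": 0,"rx": 0,"ry": 0,"rz": 0},
    {"dx": 0,"dy": 0,"dz": 0,"rx": 0,"ry": 0,"rz": 0},
  ],
)

```text
time_s: 22.05
position: [0.4451, -0.1112, 0.2448]
orientation: [-180.0, -0.0, 88.1]
contact_force: [0.4, 0.7, -2.1]
opening: 0.108
grasp_force: 59.1
```

Run:
```python
from deck import *
s=arm.state();print(s['time_s'],s['position'],s['orientation'],s['contact_force'])
c=cam('wrist');save(c,'w7');deck(c)
for t in['empty_rack']:
  for q in regions_of(c,t)[:2]:
    k=max(cv2.findContours(q['region'].astype(np.uint8),0,1)[0],key=cv2.contourArea)[:,0]
    print(t,q['conf'],cv2.approxPolyDP(k.reshape(-1,1,2),5,True)[:,0].tolist())
plan([(.4565,-.0093,.245,88.2,.04),(.4565,-.0093,.15,88.2,.025)])
```

```text
22.05 [ 0.44514438 -0.11121009  0.24477653] [-1.79964209e+02 -6.74156717e-03  8.80527574e+01] [ 0.41965837  0.65593247 -2.05504142]
-y off at mid 59.7 slope deg -35.2 15 35.0 51.0
-x off at mid 0.4 slope deg -0.73 148 -93.0 71.0
empty_rack 0.59 [[236, 197], [241, 267], [259, 252], [269, 254], [270, 326], [280, 333], [289, 331], [295, 251], [316, 265], [322, 285], [465, 284], [486, 195], [456, 181], [268, 180], [245, 181]]
empty_rack 0.45 [[365, 383], [384, 400]]
[{"dx":0.1133,"dy":0.0086,"dz":0.0001,"rx":-0.0,"ry":0.0,"rz":-0.0001},{"dx":0.2265,"dy":0.0173,"dz":0.0001,"rx":-0.0,"ry":0.0,"rz":-0.0002},{"dx":0.3398,"dy":0.0259,"dz":0.0002,"rx":-0.0,"ry":0.0,"rz":-0.0003},{"dx":0.3398,"dy":0.0259,"dz":0.0002,"rx":-0.0,"ry":0.0,"rz":-0.0003},{"dx":0.3398,"dy":0.0259,"dz":0.0002,"rx":-0.0,"ry":0.0,"rz":-0.0003}]
--
[{"dx":-0.0,"dy":-0.0,"dz":0.0792,"rx":0.0,"ry":-0.0,"rz":-0.0},{"dx":0.0,"dy":-0.0,"dz":0.1583,"rx":0.0,"ry":-0.0,"rz":-0.0},{"dx":0.0,"dy":-0.0,"dz":0.2375,"rx":0.0,"ry":-0.0,"rz":-0.0},{"dx":0.0,"dy":-0.0,"dz":0.3167,"rx":0.0,"ry":-0.0,"rz":-0.0},{"dx":0.0,"dy":-0.0,"dz":0.3167,"rx":0.0,"ry":-0.0,"rz":-0.0}]
--
```

View pics/w7.png

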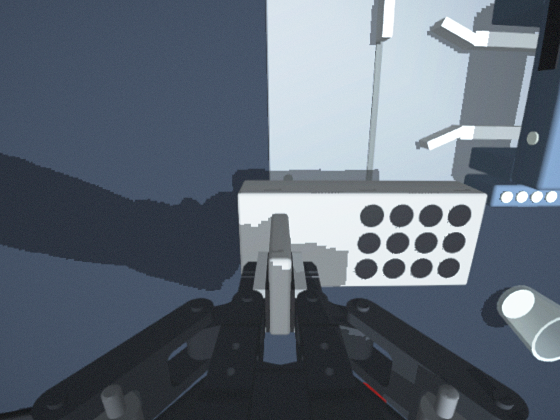

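Run:
```python
from h import *
# rectified pixel->local coords using last wrist shot (arm still here)
c=cam('wrist');s=arm.state();print(s['position'],s['orientation'])
g=cv2.cvtColor(c['frame'],cv2.COLOR_RGB2GRAY).astype(int)
for col in (492,505,518): print(col,[ (r,int(g[r,col])) for r in range(20,64,2)],'|',[(r,int(g[r,col])) for r in range(116,146,2)])
for col in (330,345): print(col,[(r,int(g[r,col])) for r in range(172,204,2)],[(r,int(g[r,col])) for r in range(276,292,2)])
def W(u,v,z): return (atz(c,((u+.5)/560,(v+.5)/420),z)*1000).round(1)[:2].tolist()
print('rack edges z.1485',W(241,192,.1485),W(484,195,.1485),W(345,285,.1485),W(465,284,.1485))
print('upper rail z28',W(505,48,.028),W(505,30,.028),'lower',W(505,126,.028),W(505,138,.028))
```

```text
[ 0.4453652  -0.11080237  0.24511457] [1.79998001e+02 1.27092108e-03 8.80966594e+01]
492 [(20, 55), (22, 55), (24, 64), (26, 113), (28, 114), (30, 112), (32, 177), (34, 195), (36, 195), (38, 196), (40, 197), (42, 197), (44, 199), (46, 176), (48, 106), (50, 105), (52, 115), (54, 113), (56, 115), (58, 114), (60, 117), (62, 114)] | [(116, 119), (118, 117), (120, 118), (122, 117), (124, 117), (126, 151), (128, 203), (130, 201), (132, 204), (134, 201), (136, 202), (138, 198), (140, 121), (142, 117), (144, 117)]
505 [(20, 48), (22, 49), (24, 51), (26, 101), (28, 115), (30, 111), (32, 136), (34, 194), (36, 195), (38, 194), (40, 195), (42, 195), (44, 194), (46, 194), (48, 107), (50, 107), (52, 115), (54, 112), (56, 113), (58, 117), (60, 113), (62, 114)] | [(116, 117), (118, 112), (120, 118), (122, 115), (124, 119), (126, 137), (128, 201), (130, 203), (132, 202), (134, 203), (136, 202), (138, 204), (140, 124), (142, 115), (144, 115)]
518 [(20, 54), (22, 53), (24, 51), (26, 74), (28, 109), (30, 110), (32, 117), (34, 196), (36, 193), (38, 193), (40, 193), (42, 194), (44, 193), (46, 198), (48, 1
[... 303 characters left out ...]
178, 121), (180, 116), (182, 105), (184, 107), (186, 113), (188, 109), (190, 111), (192, 129), (194, 226), (196, 240), (198, 241), (200, 243), (202, 243)] [(276, 145), (278, 147), (280, 147), (282, 146), (284, 146), (286, 131), (288, 84), (290, 85)]
345 [(172, 121), (174, 124), (176, 123), (178, 121), (180, 114), (182, 105), (184, 108), (186, 106), (188, 108), (190, 110), (192, 112), (194, 224), (196, 241), (198, 243), (200, 241), (202, 240)] [(276, 152), (278, 196), (280, 194), (282, 200), (284, 200), (286, 119), (288, 82), (290, 83)]
rack edges z.1485 [423.3, -74.9] [567.7, -81.3] [486.2, -139.9] [566.7, -142.9]
upper rail z28 [651.6, 18.4] [649.3, 33.2] lower [663.7, -50.7] [665.9, -62.1]
```

The rails' inner faces appear at rows 47 and 126, measuring 69 mm apart (70 given) with the lane centre at y≈-15. The rack in the hand sits about +2 mm off the TCP. Lowering onto the open deck in front of the mouth.

Call:
play_rows(
  deltas=[
    {"dx": 0.08,"dy": 0.004,"dz": 0,"rx": 0,"ry": 0,"rz": 0},
    {"dx": 0.17,"dy": 0.008,"dz": 0,"rx": 0,"ry": 0,"rz": 0},
    {"dx": 0.26,"dy": 0.012,"dz": 0,"rx": 0,"ry": 0,"rz": 0},
    {"dx": 0.332,"dy": 0.016,"dz": 0.02,"rx": 0,"ry": 0,"rz": -0.0003},
    {"dx": 0.332,"dy": 0.016,"dz": 0.08,"rx": 0,"ry": 0,"rz": -0.0003},
  ],
)

```text
time_s: 22.75
position: [0.4551, -0.0093, 0.2227]
orientation: [179.7, -0.0, 88.4]
contact_force: [1.5, -1.2, -2.8]
opening: 0.111
grasp_force: 59.2
```

Call:
play_rows(
  deltas=[
    {"dx": 0,"dy": 0,"dz": 0.08,"rx": 0,"ry": 0,"rz": 0},
    {"dx": 0,"dy": 0,"dz": 0.16,"rx": 0,"ry": 0,"rz": 0},
    {"dx": 0,"dy": 0,"dz": 0.22,"rx": 0,"ry": 0,"rz": 0},
    {"dx": 0,"dy": 0,"dz": 0.25,"rx": 0,"ry": 0,"rz": 0},
    {"dx": 0,"dy": 0,"dz": 0.253,"rx": 0,"ry": 0,"rz": 0},
  ],
)

```text
time_s: 23.25
position: [0.4526, -0.0109, 0.1442]
orientation: [-179.9, -0.0, 88.2]
contact_force: [-0.3, 0.1, -1.9]
opening: 0.108
grasp_force: 59.1
```

Call:
play_rows(
  deltas=[
    {"dx": 0,"dy": 0,"dz": 0.003,"rx": 0,"ry": 0,"rz": 0},
    {"dx": 0,"dy": 0,"dz": 0.006,"rx": 0,"ry": 0,"rz": 0},
    {"dx": 0,"dy": 0,"dz": 0.01,"rx": 0,"ry": 0,"rz": 0},
    {"dx": 0,"dy": 0,"dz": 0.014,"rx": 0,"ry": 0,"rz": 0},
    {"dx": 0,"dy": 0,"dz": 0.017,"rx": 0,"ry": 0,"rz": 0},
  ],
)

```text
time_s: 23.75
position: [0.4536, -0.0109, 0.1404]
orientation: [180.0, 0.0, 88.3]
contact_force: [0.7, 0.1, -3.1]
opening: 0.108
grasp_force: 59.1
```

Call:
play_rows(
  deltas=[
    {"dx": 0,"dy": 0,"dz": 0.002,"rx": 0,"ry": 0,"rz": 0},
    {"dx": 0,"dy": 0,"dz": 0.004,"rx": 0,"ry": 0,"rz": 0},
    {"dx": 0,"dy": 0,"dz": 0.005,"rx": 0,"ry": 0,"rz": 0},
    {"dx": 0,"dy": 0,"dz": 0.006,"rx": 0,"ry": 0,"rz": 0},
    {"dx": 0,"dy": 0,"dz": 0.007,"rx": 0,"ry": 0,"rz": 0},
  ],
)

```text
time_s: 24.25
position: [0.4534, -0.0108, 0.1387]
orientation: [-180.0, -0.0, 88.3]
contact_force: [-4.6, 1.4, 8.9]
opening: 0.108
grasp_force: 60.8
```

Call:
play_rows(
  deltas=[
    {"dx": 0,"dy": 0.01,"dz": -0.002,"rx": 0,"ry": 0,"rz": 0},
    {"dx": 0,"dy": 0.03,"dz": -0.002,"rx": 0,"ry": 0,"rz": 0},
    {"dx": 0,"dy": 0.06,"dz": -0.002,"rx": 0,"ry": 0,"rz": 0},
    {"dx": 0,"dy": 0.09,"dz": -0.002,"rx": 0,"ry": 0,"rz": 0},
    {"dx": 0,"dy": 0.1,"dz": -0.002,"rx": 0,"ry": 0,"rz": 0},
  ],
)

```text
time_s: 24.75
position: [0.4853, -0.012, 0.1388]
orientation: [179.9, -0.0, 88.3]
contact_force: [-3.3, 1.5, 4.4]
opening: 0.108
grasp_force: 60.3
```

Call:
play_rows(
  deltas=[
    {"dx": 0,"dy": 0.01,"dz": 0,"rx": 0,"ry": 0,"rz": 0},
    {"dx": 0,"dy": 0.02,"dz": 0,"rx": 0,"ry": 0,"rz": 0},
    {"dx": 0,"dy": 0.03,"dz": 0,"rx": 0,"ry": 0,"rz": 0},
    {"dx": 0,"dy": 0.04,"dz": 0,"rx": 0,"ry": 0,"rz": 0},
    {"dx": 0,"dy": 0.05,"dz": 0,"rx": 0,"ry": 0,"rz": 0},
  ],
)

```text
time_s: 25.25
position: [0.498, -0.0123, 0.1387]
orientation: [-179.9, 0.0, 88.3]
contact_force: [-4.6, 1.1, 5.3]
opening: 0.106
grasp_force: 60.3
```

Call:
play_rows(
  deltas=[
    {"dx": 0,"dy": 0.012,"dz": 0,"rx": 0,"ry": 0,"rz": 0},
    {"dx": 0,"dy": 0.024,"dz": 0,"rx": 0,"ry": 0,"rz": 0},
    {"dx": 0,"dy": 0.036,"dz": 0,"rx": 0,"ry": 0,"rz": 0},
    {"dx": 0,"dy": 0.048,"dz": 0,"rx": 0,"ry": 0,"rz": 0},
    {"dx": 0,"dy": 0.06,"dz": 0,"rx": 0,"ry": 0,"rz": 0},
  ],
)

```text
time_s: 25.75
position: [0.516, -0.0129, 0.1387]
orientation: [-179.9, 0.0, 88.3]
contact_force: [-4.4, 0.5, 5.3]
opening: 0.107
grasp_force: 60.3
```

Call:
play_rows(
  deltas=[
    {"dx": 0,"dy": 0.015,"dz": 0,"rx": 0,"ry": 0,"rz": 0},
    {"dx": 0,"dy": 0.03,"dz": 0,"rx": 0,"ry": 0,"rz": 0},
    {"dx": 0,"dy": 0.045,"dz": 0,"rx": 0,"ry": 0,"rz": 0},
    {"dx": 0,"dy": 0.06,"dz": 0,"rx": 0,"ry": 0,"rz": 0},
    {"dx": 0,"dy": 0.075,"dz": 0,"rx": 0,"ry": 0,"rz": 0},
  ],
)

```text
time_s: 26.25
position: [0.5386, -0.0136, 0.1387]
orientation: [-179.9, 0.0, 88.3]
contact_force: [-4.8, -0.1, 4.9]
opening: 0.112
grasp_force: 60.3
```

Call:
play_rows(
  deltas=[
    {"dx": 0,"dy": 0.02,"dz": 0,"rx": 0,"ry": 0,"rz": 0},
    {"dx": 0,"dy": 0.04,"dz": 0,"rx": 0,"ry": 0,"rz": 0},
    {"dx": 0,"dy": 0.06,"dz": 0,"rx": 0,"ry": 0,"rz": 0},
    {"dx": 0,"dy": 0.08,"dz": 0,"rx": 0,"ry": 0,"rz": 0},
    {"dx": 0,"dy": 0.1,"dz": 0,"rx": 0,"ry": 0,"rz": 0},
  ],
)

```text
time_s: 26.75
position: [0.5688, -0.0145, 0.1387]
orientation: [-179.9, 0.0, 88.3]
contact_force: [-5.4, -0.7, 4.6]
opening: 0.11
grasp_force: 60.3
```

Call:
play_rows(
  deltas=[
    {"dx": 0,"dy": 0.004,"dz": 0,"rx": 0,"ry": 0,"rz": 0},
    {"dx": 0,"dy": 0.008,"dz": 0,"rx": 0,"ry": 0,"rz": 0},
    {"dx": 0,"dy": 0.011,"dz": 0,"rx": 0,"ry": 0,"rz": 0},
    {"dx": 0,"dy": 0.014,"dz": 0,"rx": 0,"ry": 0,"rz": 0},
    {"dx": 0,"dy": 0.017,"dz": 0,"rx": 0,"ry": 0,"rz": 0},
  ],
)

```text
time_s: 27.25
position: [0.5734, -0.0146, 0.1388]
orientation: [-179.9, 0.0, 88.3]
contact_force: [-4.7, -0.8, 6.6]
opening: 0.109
grasp_force: 60.4
```

Call:
play_rows(
  deltas=[
    {"dx": 0,"dy": 0.002,"dz": 0,"rx": 0,"ry": 0,"rz": 0},
    {"dx": 0,"dy": 0.004,"dz": 0,"rx": 0,"ry": 0,"rz": 0},
    {"dx": 0,"dy": 0.006,"dz": 0,"rx": 0,"ry": 0,"rz": 0},
    {"dx": 0,"dy": 0.008,"dz": 0,"rx": 0,"ry": 0,"rz": 0},
    {"dx": 0,"dy": 0.01,"dz": 0,"rx": 0,"ry": 0,"rz": 0},
  ],
)

```text
time_s: 27.75
position: [0.5764, -0.0147, 0.1388]
orientation: [-179.9, 0.0, 88.3]
contact_force: [-4.8, 0.4, 4.8]
opening: 0.108
grasp_force: 60.3
```

Call:
play_rows(
  deltas=[
    {"dx": 0,"dy": 0.001,"dz": 0,"rx": 0,"ry": 0,"rz": 0},
    {"dx": 0,"dy": 0.002,"dz": 0,"rx": 0,"ry": 0,"rz": 0},
    {"dx": 0,"dy": 0.003,"dz": 0,"rx": 0,"ry": 0,"rz": 0},
    {"dx": 0,"dy": 0.004,"dz": 0,"rx": 0,"ry": 0,"rz": 0},
    {"dx": 0,"dy": 0.005,"dz": 0,"rx": 0,"ry": 0,"rz": 0},
  ],
)

```text
time_s: 28.25
position: [0.5771, -0.0147, 0.1387]
orientation: [-179.8, 0.0, 88.3]
contact_force: [-7.6, 0.4, 8.7]
opening: 0.106
grasp_force: 60.6
```

Call:
play_rows(
  deltas=[
    {"dx": 0,"dy": 0.001,"dz": 0,"rx": 0,"ry": 0,"rz": 0},
    {"dx": 0,"dy": 0.002,"dz": 0,"rx": 0,"ry": 0,"rz": 0},
    {"dx": 0,"dy": 0.003,"dz": 0,"rx": 0,"ry": 0,"rz": 0},
    {"dx": 0,"dy": 0.004,"dz": 0,"rx": 0,"ry": 0,"rz": 0},
    {"dx": 0,"dy": 0.005,"dz": 0,"rx": 0,"ry": 0,"rz": 0},
  ],
)

```text
time_s: 28.75
position: [0.5773, -0.0146, 0.1388]
orientation: [-179.7, 0.0, 88.3]
contact_force: [-11.9, 1.1, 11.7]
opening: 0.101
grasp_force: 61.0
```

Against the back stop (the force rises and the position stalls at the full rack's home value). Release, rise, and on to the knob.

Call:
play_rows(
  deltas=[
    {"dx": 0,"dy": 0,"dz": 0,"rx": 0,"ry": 0,"rz": 0},
    {"dx": 0,"dy": 0,"dz": 0,"rx": 0,"ry": 0,"rz": 0},
    {"dx": 0,"dy": 0,"dz": 0,"rx": 0,"ry": 0,"rz": 0},
    {"dx": 0,"dy": 0,"dz": -0.04,"rx": 0,"ry": 0,"rz": 0},
    {"dx": 0,"dy": 0,"dz": -0.14,"rx": 0,"ry": 0,"rz": 0},
  ],
  hand=0.45,
  force=20,
)

```text
time_s: 29.25
position: [0.578, -0.0145, 0.1786]
orientation: [-179.6, -0.0, 88.3]
contact_force: [-0.2, 0.4, 0.9]
opening: 0.448
grasp_force: 0.0
```

Call:
play_rows(
  deltas=[
    {"dx": 0,"dy": 0,"dz": -0.08,"rx": 0,"ry": 0,"rz": 0},
    {"dx": 0.1,"dy": -0.04,"dz": -0.08,"rx": 0,"ry": 0,"rz": 0},
    {"dx": 0.22,"dy": -0.09,"dz": -0.08,"rx": 0,"ry": 0,"rz": 0},
    {"dx": 0.33,"dy": -0.12,"dz": -0.08,"rx": 0,"ry": 0,"rz": 0},
    {"dx": 0.33,"dy": -0.12,"dz": -0.08,"rx": 0,"ry": 0,"rz": 0},
  ],
)

```text
time_s: 29.75
position: [0.546, 0.0883, 0.2055]
orientation: [180.0, -0.1, 88.5]
contact_force: [-0.4, -0.5, -0.7]
opening: 0.453
grasp_force: 0.0
```

Run:
```python
from h import *
s=arm.state();print(s['time_s'],s['position'],s['orientation'],s['contact_force'])
plan([(.5438,.0865,.120,88,.03)])
c=cam('scene');
for d in landmark_of(c,'empty_rack_grip')[:3]: print(round(d['conf'],2),(atz(c,d['xy'],.099)*1000).round(1))
for d in landmark_of(c,'gate_knob')[:3]: print(round(d['conf'],2),(atz(c,d['xy'],.078)*1000).round(1))
```

```text
29.75 [0.54602808 0.08828535 0.20548971] [ 1.79985551e+02 -8.56509293e-02  8.85064395e+01] [-0.38244519 -0.49633414 -0.73965921]
[{"dx":-0.0022,"dy":-0.0024,"dz":0.095,"rx":0.0,"ry":-0.0001,"rz":0.0005},{"dx":-0.0044,"dy":-0.0049,"dz":0.19,"rx":0.0,"ry":-0.0002,"rz":0.0009},{"dx":-0.0066,"dy":-0.0073,"dz":0.285,"rx":0.0,"ry":-0.0002,"rz":0.0014},{"dx":-0.0066,"dy":-0.0073,"dz":0.285,"rx":0.0,"ry":-0.0002,"rz":0.0014},{"dx":-0.0066,"dy":-0.0073,"dz":0.285,"rx":0.0,"ry":-0.0002,"rz":0.0014}]
--
0.74 [ 561.6 -420.6   99. ]
0.68 [572.   -4.8  99. ]
0.67 [559.  84.  78.]
```

Call:
play_rows(
  deltas=[
    {"dx": -0.003,"dy": -0.005,"dz": 0.09,"rx": 0,"ry": 0,"rz": 0},
    {"dx": -0.005,"dy": -0.006,"dz": 0.18,"rx": 0,"ry": 0,"rz": 0},
    {"dx": -0.006,"dy": -0.006,"dz": 0.25,"rx": 0,"ry": 0,"rz": 0.0006},
    {"dx": -0.006,"dy": -0.006,"dz": 0.285,"rx": 0,"ry": 0,"rz": 0.0006},
    {"dx": -0.006,"dy": -0.006,"dz": 0.285,"rx": 0,"ry": 0,"rz": 0.0006},
  ],
)

```text
time_s: 30.4
position: [0.5444, 0.0826, 0.1177]
orientation: [-179.8, 0.0, 88.0]
contact_force: [-0.1, 0.1, -0.1]
opening: 0.447
grasp_force: 0.0
```

Call:
play_rows(
  deltas=[
    {"dx": 0,"dy": 0,"dz": 0,"rx": 0,"ry": 0,"rz": 0},
    {"dx": 0,"dy": 0,"dz": 0,"rx": 0,"ry": 0,"rz": 0},
    {"dx": 0,"dy": 0,"dz": 0,"rx": 0,"ry": 0,"rz": 0},
    {"dx": 0,"dy": 0,"dz": 0,"rx": 0,"ry": 0,"rz": 0},
    {"dx": 0,"dy": 0,"dz": 0,"rx": 0,"ry": 0,"rz": 0},
  ],
  hand=0,
  force=20,
)

```text
time_s: 30.9
position: [0.5438, 0.0833, 0.1201]
orientation: [-179.9, 0.0, 88.0]
contact_force: [-4.6, -1.2, 3.4]
opening: 0.177
grasp_force: 20.0
```

Call:
play_rows(
  deltas=[
    {"dx": -0.02,"dy": 0,"dz": 0,"rx": 0,"ry": 0,"rz": 0},
    {"dx": -0.05,"dy": 0,"dz": 0,"rx": 0,"ry": 0,"rz": 0},
    {"dx": -0.08,"dy": 0,"dz": 0,"rx": 0,"ry": 0,"rz": 0},
    {"dx": -0.11,"dy": 0,"dz": 0,"rx": 0,"ry": 0,"rz": 0},
    {"dx": -0.13,"dy": 0,"dz": 0,"rx": 0,"ry": 0,"rz": 0},
  ],
)

```text
time_s: 31.4
position: [0.5428, 0.0445, 0.1201]
orientation: [-179.9, -0.1, 88.1]
contact_force: [-4.4, 1.8, 3.5]
opening: 0.179
grasp_force: 20.0
```

Moved 39 mm so far; 11 mm to go.

Call:
play_rows(
  deltas=[
    {"dx": -0.01,"dy": 0,"dz": 0,"rx": 0,"ry": 0,"rz": 0},
    {"dx": -0.02,"dy": 0,"dz": 0,"rx": 0,"ry": 0,"rz": 0},
    {"dx": -0.028,"dy": 0,"dz": 0,"rx": 0,"ry": 0,"rz": 0},
    {"dx": -0.034,"dy": 0,"dz": 0,"rx": 0,"ry": 0,"rz": 0},
    {"dx": -0.038,"dy": 0,"dz": 0,"rx": 0,"ry": 0,"rz": 0},
  ],
)

```text
time_s: 31.9
position: [0.5425, 0.0334, 0.1201]
orientation: [-179.9, -0.1, 88.1]
contact_force: [-3.7, 1.9, 3.2]
opening: 0.179
grasp_force: 20.0
```

Call:
play_rows(
  deltas=[
    {"dx": -0.002,"dy": 0,"dz": 0,"rx": 0,"ry": 0,"rz": 0},
    {"dx": -0.004,"dy": 0,"dz": 0,"rx": 0,"ry": 0,"rz": 0},
    {"dx": -0.006,"dy": 0,"dz": 0,"rx": 0,"ry": 0,"rz": 0},
    {"dx": -0.006,"dy": 0,"dz": 0,"rx": 0,"ry": 0,"rz": 0},
    {"dx": -0.006,"dy": 0,"dz": 0,"rx": 0,"ry": 0,"rz": 0},
  ],
)

```text
time_s: 32.4
position: [0.5425, 0.0328, 0.1201]
orientation: [-179.9, -0.2, 88.1]
contact_force: [-5.7, 5.5, 3.8]
opening: 0.178
grasp_force: 20.0
```

Call:
play_rows(
  deltas=[
    {"dx": -0.002,"dy": 0,"dz": 0,"rx": 0,"ry": 0,"rz": 0},
    {"dx": -0.004,"dy": 0,"dz": 0,"rx": 0,"ry": 0,"rz": 0},
    {"dx": -0.006,"dy": 0,"dz": 0,"rx": 0,"ry": 0,"rz": 0},
    {"dx": -0.006,"dy": 0,"dz": 0,"rx": 0,"ry": 0,"rz": 0},
    {"dx": -0.006,"dy": 0,"dz": 0,"rx": 0,"ry": 0,"rz": 0},
  ],
)

```text
time_s: 32.9
position: [0.5425, 0.0325, 0.1201]
orientation: [-179.9, -0.5, 88.2]
contact_force: [-4.4, 9.5, 4.2]
opening: 0.181
grasp_force: 20.0
```

Call:
play_rows(
  deltas=[
    {"dx": 0,"dy": 0,"dz": 0,"rx": 0,"ry": 0,"rz": 0},
    {"dx": 0,"dy": 0,"dz": 0,"rx": 0,"ry": 0,"rz": 0},
    {"dx": 0,"dy": 0,"dz": 0,"rx": 0,"ry": 0,"rz": 0},
    {"dx": 0,"dy": 0,"dz": -0.05,"rx": 0,"ry": 0,"rz": 0},
    {"dx": 0,"dy": 0,"dz": -0.15,"rx": 0,"ry": 0,"rz": 0},
  ],
  hand=0.42,
)

```text
time_s: 33.4
position: [0.5416, 0.0293, 0.1625]
orientation: [-179.7, 0.0, 88.0]
contact_force: [-0.0, -0.2, 0.5]
opening: 0.424
grasp_force: 0.0
```

Call:
play_rows(
  deltas=[
    {"dx": 0,"dy": 0,"dz": -0.15,"rx": 0,"ry": 0,"rz": 0},
    {"dx": -0.05,"dy": 0,"dz": -0.3,"rx": 0,"ry": 0,"rz": 0},
    {"dx": -0.1,"dy": 0,"dz": -0.45,"rx": 0,"ry": 0,"rz": 0},
    {"dx": -0.15,"dy": 0,"dz": -0.55,"rx": 0,"ry": 0,"rz": 0},
    {"dx": -0.15,"dy": 0,"dz": -0.55,"rx": 0,"ry": 0,"rz": 0},
  ],
)

```text
time_s: 33.9
position: [0.5449, -0.0175, 0.3355]
orientation: [179.3, 0.1, 87.9]
contact_force: [0.9, 1.2, 0.4]
opening: 0.426
grasp_force: 0.0
```

Call:
play_rows(
  deltas=[
    {"dx": 0,"dy": 0,"dz": 0,"rx": 0,"ry": 0,"rz": 0},
    {"dx": 0,"dy": 0,"dz": 0,"rx": 0,"ry": 0,"rz": 0},
    {"dx": 0,"dy": 0,"dz": 0,"rx": 0,"ry": 0,"rz": 0},
    {"dx": 0,"dy": 0,"dz": 0,"rx": 0,"ry": 0,"rz": 0},
    {"dx": 0,"dy": 0,"dz": 0,"rx": 0,"ry": 0,"rz": 0},
  ],
)

```text
time_s: 34.4
position: [0.5414, -0.0151, 0.328]
orientation: [-179.9, -0.0, 88.1]
contact_force: [0.3, -0.2, 0.5]
opening: 0.421
grasp_force: 0.0
```

Run:
```python
from h import *
s=arm.state();print(s['time_s'],s['position'],s['orientation'],s['contact_force'])
c=cam('wrist');save(c,'w8')
o=np.array([625.4,-15.1]);a=np.radians(-1.85);M=np.array([[np.cos(a),-np.sin(a)],[np.sin(a),np.cos(a)]])
for t,z in(('gate_knob',.078),('empty_rack_grip',.099),('full_rack_grip',.099)):
    for d in landmark_of(c,t)[:3]:
        X=(atz(c,d['xy'],z)*1000)[:2]; print(t,round(d['conf'],2),(np.array(d['xy'])*[560,420]).round(),X.round(1),'local',((X-o)@M).round(1))
for q in regions_of(c,'empty_rack')[:2]:
    k=max(cv2.findContours(q['region'].astype(np.uint8),0,1)[0],key=cv2.contourArea)[:,0]
    L=(np.array([atz(c,((p[0]+.5)/560,(p[1]+.5)/420),.042)[:2]*1000 for p in k])-o)@M
    print(round(q['conf'],2),'local min/max',L.min(0).round(1),L.max(0).round(1))
```

```text
34.4 [ 0.54136974 -0.01508653  0.32802966] [-1.79888841e+02 -1.15706441e-02  8.80682392e+01] [ 0.25069039 -0.23610599  0.51427625]
gate_knob 0.86 [280. 140.] [541.4  34. ] local [-85.5  46.4]
empty_rack_grip 0.95 [316. 184.] [577.2  -9.7] local [-48.4   3.9]
full_rack_grip 0.97 [516. 137.] [781.9  33.5] local [154.9  53.7]
0.63 local min/max [-74.9 -37. ] [30.6 37.5]
0.49 local min/max [ 114.6 -295.1] [ 132.4 -274.2]
```

Measured: the rack's rear end is at -74.9 (home is -75), and the knob is at collector (-85.5, 46), shut against its stop. The hand is clear, so I'm handing in.

```bash
python3 -c "
from plant import hand_in
print(hand_in())"
```

```text
the job is handed in; nothing more can be done
None
```

The job is handed in, at about 35 s of the 67 s allowed: the full rack is centred lengthwise on the mat, the empty rack is home against the back stop, and the gate is shut. The rack's rear end measured -74.9 mm (home is -75), and the gate's stop was felt on closing. One wrist-force reading spiked to 46 N while the full rack was being drawn out; I didn't find the cause, and the picture taken just afterwards showed the rack level in the grip.

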